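# Set up a club shaft for a run-out check

### The arm

A 6-joint arm with a two-finger parallel gripper is mounted at the origin on a cart in front of the work surface, level with it; the furniture and walls round the work are solid. World frame = base frame: x ahead of the robot, y to its left, z up, the work surface at z = 0. Lengths are in m, angles in rad, forces in N, time in s.
With the tool pointing down it reaches from about 0.35 to 0.975 m from the base axis. Payload 4.9 kg.
Tool frame: the origin (TCP) lies at the very end of the fingers, on their centre line; the grasp point (between the pads) lies 19 mm behind it; x points along the fingers, y is the direction in which the jaws open and shut, and the axes are right-handed (so a half turn about x gives the same grasp; the last joint's range is limited). The gripper opens to 85 mm and grips with 20 to 120 N. Pads are 22 mm wide; open, the fingers measure 114 mm over their backs; the gripper's body (76 mm by 85 mm) begins 54 mm behind the grasp point. The pads swing forward as they close: fully open they stand 13 mm farther back than shut.
Start: joints at [-1.456, 0.053, 1.613, -0, 1.476, -0.119], TCP at [0.145, -0.608, 0.231] pointing down, gripper open.
Joint ranges: [-3.01, 3.01], [-1.01, 2.22], [0.06, 2.58], [-1.02, 4.17], [0.09, 2.62], [-3.14, 3.14]. Speed limits (rad/s): [2.57, 2.57, 3.14, 3.14, 3.14, 3.14].

### API

Orientations are given as a rotation vector (axis times angle).
In Python, from rig import * gives the robot as it stands.
- The arm moves only by the tool send_rows, never from a script. Its argument "rows" is a list of rows, each a list of 4 numbers: the shift along the tool's x, y, z in cm, then the turn about the tool's x in rad. In form: [[dx, dy, dz, turn], ...]. A call has 1 to 12 rows; each row shifts and turns the pose as measured when the row begins, along the tool's axes as they then stand; what a row does not reach is not made up. A row lasts 1/12 s, in which the tool goes at most 41.7 mm and 7.16 degrees, less where a joint would pass 70% of its speed; a pose out of reach is approached as far as the arm can. A call is refused whole if a number of a shift passes 4.17 or a number of a turn 0.125, either way. A call with a gripper value outside its range is refused whole. "gripper" is the opening, from 0 (shut) to 1 (fully open), set as the call begins (left out, the last holds). The fingers move at their own pace and stop on an object; the grip force is fixed at half the most. Time passes only in rows, so rows that do not move let the fingers close. It gives the time, the measured TCP pose, the force and the opening at its end, in the units of the state.
- observe(): the state, without advancing time (a new reading comes with each control period).
- snapshot(name): name is "side" or "top" or "wrist"; returns (picture, depth): 384x512x3 uint8, blue, green, red; 384x512 float32, m along the optical axis (not along the pixel's ray), 0 where there is no reading.
- camera_params(name): a dict with "camera_matrix" (3x3 intrinsics, pixels), "R" (3x3) and "t" (3): a world point X has camera coordinates R X + t. Camera axes: x right, y down, z forward; pixel columns grow to the right and rows downward; lengths in m; the calibration is good to about 2 mm. A picture is of the moment at which its call begins: read the wrist's pose just before it. camera_params takes no time and is no camera call; for the wrist camera it gives the pose at the moment of the call.
- job_done(): hands the job in, once; it reports no verdict.
The state is a dict: "clock": time; "joint_pos": joint angles; "dq": joint speeds; "tau": joint torques, N m; "tool_pos": TCP position; "eef_rot": TCP orientation; "contact_force": force on the tool from outside, world axes, zero at the start; "moment": the same for the moment, N m; "grip_width": finger opening in m.
Only numpy, scipy, OpenCV 4.12 (cv2) and the standard library are available. Lean on these libraries where they do the work, as an engineer would, in place of code of your own. Each camera call takes 0.05 s, during which the arm holds its last target. There are 200 camera calls.

### The job

Set up the short club shaft for a run-out check on the grey cast base: stand the vee rest with the stop plate centred and square on the left front land, stop plate outward to the left, and the plain vee rest likewise on the right front land. Then lay the shaft in both vees, black ferrule end to the right and plain end within about 20 mm of the stop plate. Last, set the dial gauge gently, square and upright on the middle of the rear land with its plunger over the shaft, never dropping or tipping it; leave the blue-capped bottle, hex keys and tape measure alone.

Things in the scene. Friction and masses are not known exactly. Their poses are not given: they have to be found in the camera images.
- base: Fixed grey cast base 130 (x) x 280 (y) x 22 mm on the bench, at the left or right of the work. Origin: centre of its underside; x to its rear (away from the robot), y left, z up. Three bright flat lands, tops 22 mm above the bench, centres: left front x -30 y +95 mm, right front x -30 y -95 mm (62 x 56 mm each), rear x +25 y 0 mm (70 x 76 mm).
- stop_rest_center (a point): Loose steel vee rest with stop plate, 0.4 kg, on a black mat 3 mm thick. Block 50 (x) x 40 (y) x 50 mm high, 90 deg vee 20 mm deep in its top along y. Dark plate 10 mm thick, 50 wide, 64 high on its +y (left) end closes the vee; plate's inner face at y +20 mm. Point: block centre, 25 mm above its underside; at yaw 0 x points away from the robot. Grip across x (50 mm).
- plain_rest_center (a point): Loose steel vee rest without a plate, 0.34 kg, on the same mat: block 50 (x) x 40 (y) x 50 mm high, 90 deg vee 20 mm deep in its top along y, open at both ends. Point: block centre, 25 mm above its underside. Grip across x (50 mm).
- shaft_center (a point): Loose steel club shaft piece, 12 mm diameter, 280 mm long, 60 g, lying at the front left of the bench. Point: its middle, on the axis (6 mm up at the start). y runs along it: plain open end at y +140 mm, tip at y -140; a black ferrule 14 mm thick lies at y -104 to -127 mm. Lying in the vees its axis is 38.5 mm above the undersides of the rests.
- gauge_grip (a point): Loose dial gauge on a stand, 0.5 kg, on the mat. Foot 56 (x) x 60 (y) x 30 mm; column above its centre ends in a black knob, 24 mm diameter, 124 to 152 mm up: grip it there. Point: knob centre, 137 mm above the underside. Dial 42 mm wide on an arm in front (at x -55, centre 99 mm up, top 120); its plunger points down, tip at x -55 y 0 mm, 54 mm up. At yaw 0 x points away from the robot.
- epoxy_bottle_center (a point): Bystander, not to be moved: standing white bottle with a blue screw cap, 42 x 43 x 115 mm, behind the work; point half-way up.
- hex_keys_center (a point): Bystander, not to be moved: folding hex key set, 31 x 86 x 22 mm, lying on the front right of the bench; point at its centre, y along it.
- tape_measure_center (a point): Bystander, not to be moved: standing tape measure, 32 x 82 x 66 mm, at the front of the bench; point half-way up, y along it.

How it is judged:
By the outcome, as a careful person would: the job done as asked, in the order asked, and still so for the second after the job is handed in, with the robot touching nothing.
It also fails if it takes over 120 s, if anything falls off the work surface, if the arm or the gripper's body presses on something with over 40 N, if the wrist force passes 120 N, or if a joint passes its speed limit or range.

## Working session

There is one attempt and no reset: what is moved stays moved. The work goes in short steps, Python scripts to look and compute and a tool call to move; the robot and the scene stay as the last step left them, time stands still between calls to the robot, and variables do not carry over. Pictures are saved under pics/ and viewed, about 12 in all and at most 16, crops included, and the job is handed in when it is done.

Besides the shell and the picture viewer there is one more tool, called after "Request:" as name(argument=value, ...), one argument or row to a line, values as JSON. send_rows: Moves the arm, as the interface text tells. Its arguments: {"type":"object","properties":{"rows":{"type":"array"},"gripper":{"type":"number"}},"required":["rows"]}

```bash
mkdir -p pics; ls; python3 - <<'E'
from rig import *
import cv2, numpy as np
np.set_printoptions(precision=4,suppress=True)
print(observe())
for n in ("side","top"):
    p,d=snapshot(n); cv2.imwrite(f"pics/{n}0.png",p); np.save(f"pics/{n}0.npy",d); c=camera_params(n); print(n,c)
E
```

```text
pics
{'clock': 0.0, 'joint_pos': array([-1.456 ,  0.0533,  1.6143,  0.    ,  1.476 , -0.119 ]), 'dq': array([-0.002 , -0.001 , -0.0018, -0.0006, -0.0004,  0.001 ]), 'tau': array([  0.0008, -39.3674, -37.0179,  -0.    ,   0.007 ,  -0.    ]), 'tool_pos': array([ 0.1447, -0.6074,  0.2301]), 'eef_rot': array([ 2.0984,  0.2486, -2.0984]), 'contact_force': array([0.7799, 0.2012, 0.1068]), 'moment': array([ 0.0578,  0.0245, -0.007 ]), 'grip_width': 0.08531001637343225}
side {'camera_matrix': array([[485.3591,   0.    , 257.3211],
       [  0.    , 485.3591, 190.187 ],
       [  0.    ,   0.    ,   1.    ]]), 'R': array([[-0.993 , -0.118 ,  0.0082],
       [-0.0617,  0.4575, -0.8871],
       [ 0.1009, -0.8813, -0.4616]]), 't': array([0.5315, 0.0977, 1.0798])}
top {'camera_matrix': array([[383.4007,   0.    , 261.8068],
       [  0.    , 383.4007, 197.0918],
       [  0.    ,   0.    ,   1.    ]]), 'R': array([[ 0.029 , -0.9996, -0.0025],
       [-0.9811, -0.028 , -0.1916],
       [ 0.1914,  0.008 , -0.9815]]), 't': array([0.0456, 0.5281, 1.0637])}
```

View pics/top0.png

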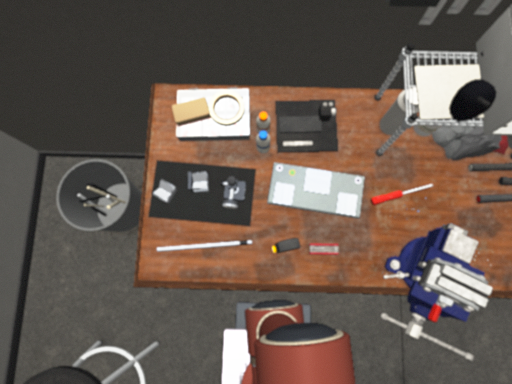

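View pics/side0.png

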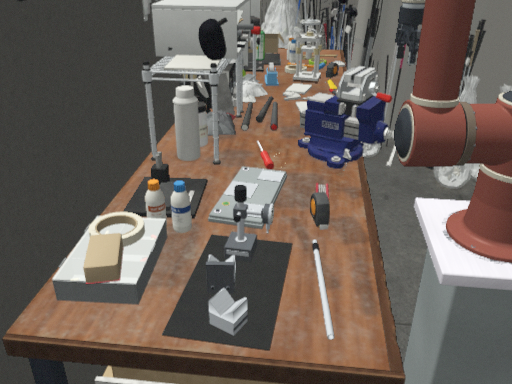

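Top view: mat with plain rest (165,190), stop rest (198,181), gauge (233,190); base around (318,190) with lands (285,193), (349,203), (318,181); shaft from (158,247) to (250,242) with ferrule to the right; tape (286,245), hex keys (323,248). The side view agrees: the dial faces the robot.

```bash
cat > h.py <<'E'
from rig import *
import cv2, numpy as np
from scipy.spatial.transform import Rotation as Rn
np.set_printoptions(precision=4,suppress=True)
def cloud(d,c):
    K=c["camera_matrix"]; v,u=np.mgrid[:d.shape[0],:d.shape[1]]
    P=np.stack([(u-K[0,2])/K[0,0]*d,(v-K[1,2])/K[1,1]*d,d],-1)
    return (P-c["t"])@c["R"]      # world points HxWx3
def ray(uv,c,z):
    K=c["camera_matrix"]; uv=np.atleast_2d(np.asarray(uv,float))
    D=np.c_[(uv-K[[0,1],[2,2]])/K[[0,1],[0,1]],np.ones(len(uv))]@c["R"]
    o=-c["R"].T@c["t"]
    return o+D*((z-o[2])/D[:,2])[:,None]
def proj(X,c):
    p=(np.atleast_2d(X)@c["R"].T+c["t"])@c["camera_matrix"].T
    return p[:,:2]/p[:,2:]
def shot(n,tag):
    c=camera_params(n); p,d=snapshot(n); cv2.imwrite(f"pics/{tag}.png",p)
    np.savez(f"pics/{tag}.npz",p=p,d=d,**{k:np.array(v) for k,v in c.items()})
    return p,d,c
def st():
    s=observe(); R=Rn.from_rotvec(s["eef_rot"]).as_matrix()
    print("t %.2f tcp"%s["clock"],s["tool_pos"],"F",s["contact_force"],"w %.4f"%s["grip_width"],"\nR cols x,y,z",R.T.round(4).tolist(),"q",s["joint_pos"])
    return s,R
def go(X,yaw=None):
    """print shift in cm in tool axes (and turn) to reach TCP X, jaw axis (tool y) at world yaw"""
    s,R=st(); d=np.asarray(X)-s["tool_pos"]
    out=R.T@d*100; t=0
    if yaw is not None:
        a=np.arctan2(R[1,1],R[0,1]); t=-(yaw-a); t=(t+np.pi/2)%np.pi-np.pi/2
    print("go tool cm",out,"turn",round(t,4),"jaw yaw now",round(np.arctan2(R[1,1],R[0,1]),4))
E
python3 - <<'E'
from h import *
ct=camera_params("top"); d=np.load("pics/top0.npy"); W=cloud(d,ct); p=cv2.imread("pics/top0.png")
cs=camera_params("side"); ds=np.load("pics/side0.npy"); S=cloud(ds,cs)
print("bench z",np.median(W[270:280,160:220,2]))
# blobs above mat: use both clouds
for nm,C in(("top",W),("side",S)):
    Q=C.reshape(-1,3); m=(Q[:,0]>.35)&(Q[:,0]<.75)&(Q[:,1]>-.3)&(Q[:,1]<.45)&(Q[:,2]>.012)&(Q[:,2]<.25); Q=Q[m]
    g=np.zeros((200,375),np.uint8); ij=((Q[:,:2]-[.35,-.3])/.002).astype(int); g[ij[:,0],ij[:,1]]=255
    g=cv2.dilate(g,np.ones((5,5)))
    n,l,s,_=cv2.connectedComponentsWithStats(g)
    lab=l[ij[:,0],ij[:,1]]
    for k in range(1,n):
        q=Q[lab==k]
        if len(q)<20: continue
        r=cv2.minAreaRect(q[:,:2].astype(np.float32)*1000)
        print(nm,k,len(q),"rect",np.round(r[0],1),np.round(r[1],1),round(r[2],1),"zmax",q[:,2].max().round(3), "med z",np.median(q[:,2]).round(3))
p,d,c=shot("wrist","w0"); s,R=st(); o=-c["R"].T@c["t"]; print("cam in tool",R.T@(o-s["tool_pos"]),"cam R in tool\n",c["R"]@R, c["camera_matrix"])
E
```

```text
bench z -0.002503066852858113
top 1 273 rect [ 383.8 -122. ] [29.3 83.1] 1.7 zmax 0.026 med z 0.018
top 2 282 rect [390.8 -16.2] [31.3 71.9] 15.0 zmax 0.068 med z 0.059
top 12 3745 rect [ 560.9 -100.3] [277.2 128.6] 82.0 zmax 0.027 med z 0.019
top 13 557 rect [531.1 147. ] [64.3 91. ] 86.3 zmax 0.159 med z 0.1
top 14 291 rect [539.9 351.3] [40.8 50.1] 64.2 zmax 0.057 med z 0.041
top 15 97 rect [ 534.2 -284.8] [23.6 38.5] 19.1 zmax 0.028 med z 0.021
top 16 378 rect [569.8 252.8] [51.2 50.3] 7.0 zmax 0.069 med z 0.045
top 18 252 rect [690.4  63.4] [35.7 39.9] 3.6 zmax 0.117 med z 0.083
top 19 209 rect [ 684.6 -290.9] [22.9 13. ] 24.3 zmax 0.249 med z 0.15
top 20 520 rect [717.2 -71.9] [ 72.1 188.5] 2.6 zmax 0.028 med z 0.014
top 21 36 rect [ 728.8 -297.5] [41.6  4.6] 0.3 zmax 0.245 med z 0.24
top 22 1248 rect [728.7 217.8] [ 43.4 219.4] 0.4 zmax 0.085 med z 0.046
top 23 187 rect [740.1  64.9] [18.7 40.3] 1.4 zmax 0.117 med z 0.08
side 1 106 rect [ 386.6 -126.7] [30.4 78.4] 0.3 zmax 0.022 med z 0.018
side 2 518 rect [393. -10.] [32.  69.2] 14.7 zmax 0.066 med z 0.044
side 10 1981 rect [
[... 656 characters left out ...]
.7 134.5] 21.4 zmax 0.018 med z 0.014
side 24 2350 rect [730.9 218.4] [ 41.2 225.2] 0.8 zmax 0.085 med z 0.047
side 25 344 rect [741.3  74. ] [31.4 16.8] 89.5 zmax 0.115 med z 0.068
side 26 45 rect [747.5   0.1] [ 9.5 45.1] 13.2 zmax 0.025 med z 0.021
t 0.15 tcp [ 0.1447 -0.6075  0.2303] F [ 0.1451  0.4418 -0.5908] w 0.0856 
R cols x,y,z [[-0.0001, 0.0016, -1.0], [0.2316, -0.9728, -0.0016], [-0.9728, -0.2316, -0.0002]] q [-1.456   0.0532  1.614   0.      1.476  -0.119 ]
cam in tool [-0.142   0.0002 -0.073 ] cam R in tool
 [[ 0.0004  1.      0.    ]
 [-0.285   0.0001  0.9585]
 [ 0.9585 -0.0004  0.285 ]] [[298.292    0.     255.8745]
 [  0.     298.292  193.1323]
 [  0.       0.       1.    ]]
```

```bash
python3 - <<'E'
from h import *
ct=camera_params("top"); W=cloud(np.load("pics/top0.npy"),ct); Q=W.reshape(-1,3)
for a,b,c,d in((.1,.5,-.75,-.3),(.4,.9,-.75,-.25)):
    m=(Q[:,0]>a)&(Q[:,0]<b)&(Q[:,1]>c)&(Q[:,1]<d)&(Q[:,2]<.6); q=Q[m]; print(np.sort(q[:,2])[-5:], q[np.argsort(q[:,2])[-3:]])
E
```

```text
[0.2597 0.2598 0.2598 0.2599 0.2607] [[ 0.3151 -0.4005  0.2598]
 [ 0.2747 -0.4444  0.2599]
 [ 0.2696 -0.4168  0.2607]]
[0.4941 0.4941 0.4946 0.4951 0.4955] [[ 0.8351 -0.2717  0.4946]
 [ 0.8345 -0.2657  0.4951]
 [ 0.8343 -0.2674  0.4955]]
```

Request:
send_rows(
  rows=[
    [-1.5,0,0,-0.12],
    [-1.5,0,0,-0.12],
    [-1.5,0,0,-0.12],
    [-1.5,0,0,-0.12],
    [-1.5,0,0,-0.12],
    [-1.5,0,0,-0.12],
    [-1.5,0,0,-0.12],
    [-1.5,0,0,-0.12],
    [-1.5,0,0,-0.12],
    [-1.5,0,0,-0.12],
  ],
)

```text
clock: 0.98
tool_pos: [0.1443, -0.6043, 0.3744]
eef_rot: [1.29, 1.185, -1.267]
contact_force: [-0.2, -0.7, -0.2]
grip_width: 0.0852
```

```bash
python3 - <<'E'
from h import *
go([.56,-.05,.30],-.14)
E
```

```text
t 0.98 tcp [ 0.1443 -0.6043  0.3744] F [-0.2441 -0.7248 -0.2058] w 0.0852 
R cols x,y,z [[-0.0026, 0.0226, -0.9997], [0.996, -0.0889, -0.0046], [-0.0889, -0.9958, -0.0223]] q [-1.456   0.0138  1.4184  0.      1.7321 -1.367 ]
go tool cm [  8.5837  36.5094 -58.7233] turn 0.051 jaw yaw now -0.089
```

Request:
send_rows(
  rows=[
    [0,2.1,-3.4,0],
    [0,2.1,-3.4,0],
    [0,2.1,-3.4,0],
    [0,2.1,-3.4,0],
    [0,2.1,-3.4,0],
    [0,2.1,-3.4,0],
    [0,2.1,-3.4,0],
    [0,2.1,-3.4,0],
    [0,2.1,-3.4,0],
    [0,2.1,-3.4,0],
    [0,2.1,-3.4,0],
    [0,2.1,-3.4,0],
  ],
)

```text
clock: 1.98
tool_pos: [0.4363, -0.2099, 0.3801]
eef_rot: [1.296, 1.178, -1.276]
contact_force: [0.9, 0.2, 0.3]
grip_width: 0.086
```

```bash
python3 - <<'E'
from h import *
go([.56,-.05,.30],-.14)
E
```

```text
t 1.98 tcp [ 0.4363 -0.2099  0.3801] F [0.9444 0.169  0.2844] w 0.0860 
R cols x,y,z [[-0.0029, 0.0203, -0.9998], [0.995, -0.0995, -0.0049], [-0.0996, -0.9948, -0.02]] q [-0.611  -0.3231  1.7105  0.0153  1.7683 -0.5083]
go tool cm [  8.2939  10.753  -16.9779] turn 0.0403 jaw yaw now -0.0997
```

Request:
send_rows(
  rows=[
    [1.0,1.5,-2.2,0.01],
    [1.0,1.5,-2.2,0.01],
    [1.0,1.5,-2.2,0.01],
    [1.0,1.5,-2.2,0.01],
    [1.0,1.4,-2.2,0],
    [1.0,1.2,-2.2,0],
    [1.0,1.0,-2.0,0],
    [1.0,0.7,-1.5,0],
    [0.3,0.2,-0.3,0],
    [0,0,0,0],
  ],
)

```text
clock: 2.82
tool_pos: [0.5682, -0.0352, 0.294]
eef_rot: [1.316, 1.165, -1.299]
contact_force: [0.3, 0.3, 0.7]
grip_width: 0.0852
```

```bash
python3 - <<'E'
from h import *
go([.56,-.05,.30],-.14)
shot("wrist","w1")
E
```

```text
t 2.82 tcp [ 0.5682 -0.0352  0.294 ] F [0.3006 0.3406 0.6723] w 0.0852 
R cols x,y,z [[-0.005, 0.0205, -0.9998], [0.9917, -0.1285, -0.0076], [-0.1286, -0.9915, -0.0197]] q [-0.202  -0.1051  1.6643  0.0191  1.5913 -0.0728]
go tool cm [-0.6287 -0.6303  1.5619] turn 0.0111 jaw yaw now -0.1289
```

View pics/w1.png

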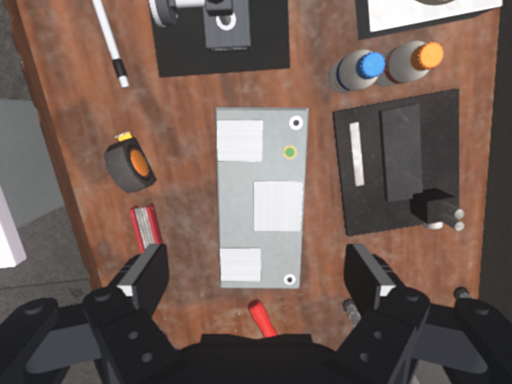

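Wrist view: base spans about (218,108)–(305,288), lands at (240,141), (278,206), (241,265); mat bottom edge and the gauge visible on top, ferrule end of the shaft at (122,80).

```bash
cat >> h.py <<'E'
def base_est(p,c,z=.022,th=190,win=None):
    """land rects -> base origin and yaw by fit of the found land centres"""
    g=cv2.cvtColor(p,cv2.COLOR_BGR2GRAY); m=(g>th).astype(np.uint8)
    if win is not None:
        k=np.zeros_like(m); x0,y0,x1,y1=win; k[y0:y1,x0:x1]=1; m*=k
    m=cv2.morphologyEx(m,cv2.MORPH_OPEN,np.ones((5,5)))
    cs,_=cv2.findContours(m,cv2.RETR_EXTERNAL,cv2.CHAIN_APPROX_NONE); L=[]
    for k in cs:
        X=(ray(k[:,0,:],c,z)[:,:2]*1000).astype(np.float32); r=cv2.minAreaRect(X)
        if min(r[1])>40 and max(r[1])<90: L.append(r)
    return L
E
python3 - <<'E'
from h import *
z=np.load("pics/w1.npz"); p,d=z["p"],z["d"]; c={k:z[k] for k in("camera_matrix","R","t")}
g=cv2.cvtColor(p,cv2.COLOR_BGR2GRAY); print("grey land",g[141,240],g[206,278],g[265,241],"base",g[180,235],g[240,290])
for th in(190,205):
  for r in base_est(p,c,th=th,win=(200,95,320,300)): print(th,np.round(r[0],1),np.round(r[1],1),round(r[2],2))
W=cloud(d,c); print("z base/land/bench",W[180,235,2],W[206,278,2],W[141,240,2],W[265,241,2],W[180,180,2],W[65,180,2])
E
```

```text
grey land 242 238 238 base 198 192
190 [ 522.6 -190.6] [56.7 63.1] 82.87
205 [ 521.8 -191.3] [55.  61.4] 82.85
205 [ 590.2 -103. ] [78.2 69.8] 82.52
205 [547.8  -3.2] [57.3 62.6] 82.63
z base/land/bench 0.018850475363239576 0.021630983796966305 0.02168797890741278 0.021974360838132447 -0.0005414666143810392 0.0025579702731620274
```

Request:
send_rows(
  rows=[
    [0.2,-0.5,-3.6,0],
    [0.2,-0.5,-3.6,0],
    [0.2,-0.5,-3.6,0],
    [0.2,-0.5,-3.6,0],
    [0.2,-0.5,-3.6,0],
    [0.2,-0.5,-3.6,0],
    [0.2,-0.5,-3.6,0],
    [0.2,-0.5,-3.6,0],
    [0.2,-0.5,-3.6,0],
    [0,0,-0.8,0],
    [0,0,0,0],
  ],
)

```text
clock: 3.78
tool_pos: [0.5721, 0.2985, 0.2921]
eef_rot: [1.338, 1.14, -1.305]
contact_force: [0.1, -0.3, -0.6]
grip_width: 0.0855
```

```bash
python3 - <<'E'
from h import *
go([.56,.30,.28],-.13)
shot("wrist","w2")
E
```

```text
t 3.78 tcp [0.5721 0.2985 0.2921] F [ 0.0926 -0.2958 -0.5854] w 0.0855 
R cols x,y,z [[0.0099, 0.0171, -0.9998], [0.9884, -0.1516, 0.0072], [-0.1514, -0.9883, -0.0184]] q [0.3603 0.0607 1.5041 0.0125 1.5615 0.5124]
go tool cm [ 1.2016 -1.2239  0.0615] turn -0.0221 jaw yaw now -0.1521
```

View pics/w2.png

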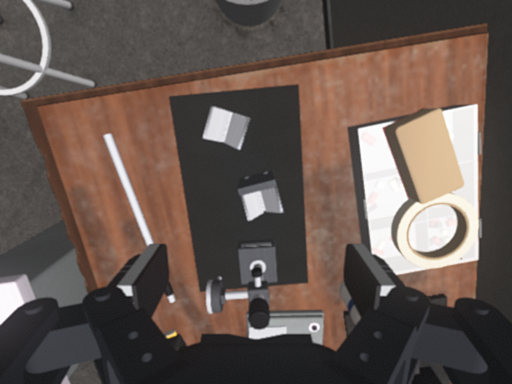

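Plain rest at (227,128), stop rest (260,197) with dark plate on its upper (+y) side, gauge foot (258,265) with dial (213,295), shaft from (108,136) to (172,300).

```bash
cat >> h.py <<'E'
def load(tag):
    z=np.load(f"pics/{tag}.npz"); return z["p"],z["d"],{k:z[k] for k in("camera_matrix","R","t")}
def rects(d,c,lo,hi,box,mn=40):
    """connected image blobs of points with lo<z<hi in world box (x0,x1,y0,y1): robust xy rect in mm"""
    W=cloud(d,c); m=((d>0)&(W[...,2]>lo)&(W[...,2]<hi)&(W[...,0]>box[0])&(W[...,0]<box[1])&(W[...,1]>box[2])&(W[...,1]<box[3])).astype(np.uint8)
    n,l,s,_=cv2.connectedComponentsWithStats(m)
    for k in range(1,n):
        if s[k,4]<mn: continue
        q=W[l==k]; r=cv2.minAreaRect((q[:,:2]*1000).astype(np.float32))
        print("n",s[k,4],"px",s[k,:4],"rect",np.round(r[0],1),np.round(r[1],1),round(r[2],1),"z",np.percentile(q[:,2],[5,50,95]).round(4))
E
python3 - <<'E'
from h import *
p,d,c=load("w2")
B=(.45,.65,.1,.42)
for lo,hi in((.02,.2),(.025,.056),(.045,.056),(.058,.08)): print(lo,hi); rects(d,c,lo,hi,B)
W=cloud(d,c)
print("mat z",np.median(W[210:230,205:225,2]))
# shaft
g=p.min(2); m=((g>150)&(W[...,0]<.47)&(W[...,1]>.05)&(W[...,2]>-.01)).astype(np.uint8); m[:, :90]=0
n,l,s,ce=cv2.connectedComponentsWithStats(m)
for k in range(1,n):
    if s[k,4]>60:
        uv=np.argwhere(l==k)[:,::-1]; X=ray(uv,c,.006)[:,:2]*1000; r=cv2.minAreaRect(X.astype(np.float32)); print("shaft",s[k],np.round(r[0],1),np.round(r[1],1),round(r[2],2)); print(cv2.boxPoints(r))
E
```

```text
0.02 0.2
n 1287 px [202 107  47  43] rect [543.  351.9] [40. 50.] 63.7 z [0.0297 0.0453 0.0533]
n 1456 px [237 173  46  48] rect [572.7 254.5] [49.8 53.5] 5.7 z [0.029  0.049  0.0672]
n 3159 px [206 243  71  87] rect [535.2 147.7] [64.7 91.4] 86.0 z [0.031  0.1044 0.1547]
0.025 0.056
n 1284 px [202 107  47  43] rect [543.  351.9] [40. 50.] 63.7 z [0.0298 0.0454 0.0533]
n 180 px [238 173  36  14] rect [570.5 278. ] [49.4  1.2] 5.3 z [0.0273 0.0417 0.0547]
n 886 px [240 187  43  34] rect [573.5 246.1] [49.7 36.6] 5.8 z [0.0333 0.0461 0.0534]
n 1210 px [237 245  40  40] rect [552.4 144.5] [61.4 56. ] 85.2 z [0.0302 0.0327 0.0368]
0.045 0.056
n 351 px [202 107  19  34] rect [526.7 359.9] [39.9 14. ] 64.3 z [0.0455 0.051  0.0536]
n 314 px [231 116  18  34] rect [559.6 343.6] [40.  13.6] 65.1 z [0.0456 0.0513 0.0535]
n 67 px [238 176  36  11] rect [570.6 277.9] [48.4  0.8] 6.2 z [0.046  0.0514 0.0551]
n 234 px [267 187  16  26] rect [591.6 248.1] [13.2 36.2] 5.9 z [0.0459 0.0513 0.0537]
n 251 px [240 194  16  27] rect [555.8 244.4] [14.4 36.2] 5.1 z [0.0455 0.0513 0.0535]
0.058 0.08
n 349 px [237 178  39  18] rect [570.8 273.3] [49.8 10.3] 5.7 z [0.0606 0.0665 0.0679]
mat z 0.0028650146739476515
shaft [104 134  49 112 919] [381.1 280.5] [ 12.2 176.2] 6.13
[[365.65   367.4703]
 [384.4613 192.2827]
 [396.6075 193.5869]
 [377.7962 368.7745]]
```

Request:
send_rows(
  rows=[
    [3.0,0,0,-0.085],
    [3.0,0,0,-0.085],
    [3.0,0,0,-0.085],
    [3.0,-0.2,2.5,0],
    [3.0,-0.2,2.5,0],
    [1.0,0,0,0],
    [0,0,0,0],
  ],
)

```text
clock: 4.42
tool_pos: [0.5821, 0.2358, 0.1348]
eef_rot: [1.158, 1.249, -1.107]
contact_force: [0.5, -0.1, -0.2]
grip_width: 0.0854
```

```bash
python3 - <<'E'
from h import *
go([.5733,.2484,.010],.0995)
p,d,c=shot("wrist","w3")
for lo,hi in((.025,.056),(.058,.08)): print(lo,hi); rects(d,c,lo,hi,(.5,.65,.2,.3))
E
```

```text
t 4.42 tcp [0.5821 0.2358 0.1348] F [ 0.4988 -0.1138 -0.1843] w 0.0854 
R cols x,y,z [[0.0249, 0.0179, -0.9995], [0.9945, 0.1017, 0.0265], [0.1021, -0.9947, -0.0153]] q [0.2616 0.1166 1.7106 0.0113 1.2857 0.1564]
go tool cm [12.4793 -1.0806 -1.1535] turn 0.0024 jaw yaw now 0.1019
0.025 0.056
n 281 px [211 143  65   5] rect [571.2 278.1] [48.3  0.4] 5.9 z [0.0269 0.0422 0.0555]
n 2818 px [211 163  65  47] rect [574.  246.9] [50.  38.4] 5.8 z [0.0333 0.046  0.0532]
0.058 0.08
n 1042 px [208 148  70  15] rect [571.1 273.4] [49.5  9.8] 5.6 z [0.0625 0.0665 0.0676]
```

Request:
send_rows(
  rows=[
    [-2.0,0,-1.5,0],
    [-3.0,-1,-2.0,0],
    [-3.0,-1,-2.0,0],
    [-3.0,-1,-2.0,0],
    [-3.0,-1,0,0],
    [-1.5,0,0,0],
    [-0.5,0,0,0],
    [0,0,0,0],
  ],
)

```text
clock: 5.13
tool_pos: [0.5326, 0.3059, 0.3213]
eef_rot: [1.177, 1.237, -1.092]
contact_force: [0.3, 0.5, 0.4]
grip_width: 0.0851
```

```bash
python3 - <<'E'
from h import *
go([.5733,.2484,.010],.0995)
E
```

```text
t 5.13 tcp [0.5326 0.3059 0.3213] F [0.295  0.5435 0.3793] w 0.0851 
R cols x,y,z [[0.0452, 0.0271, -0.9986], [0.9942, 0.096, 0.0477], [0.0971, -0.995, -0.0226]] q [ 0.3967 -0.0451  1.5634  0.0075  1.5711  0.3002]
go tool cm [31.1138  2.0099  6.8195] turn -0.0033 jaw yaw now 0.0962
```

Request:
send_rows(
  rows=[
    [0,0,0,0],
    [0,0,0,0],
    [0,0,0,0],
    [0,0,0,0],
    [0,0,0,0],
    [0,0,0,0],
  ],
)

```text
clock: 5.63
tool_pos: [0.5326, 0.3043, 0.3174]
eef_rot: [1.175, 1.238, -1.098]
contact_force: [-0.6, -0.2, 0.4]
grip_width: 0.0852
```

```bash
python3 - <<'E'
from h import *
go([.5733,.2484,.010],.0995)
E
```

```text
t 5.63 tcp [0.5326 0.3043 0.3174] F [-0.6412 -0.2254  0.4451] w 0.0852 
R cols x,y,z [[0.0405, 0.0248, -0.9989], [0.9947, 0.0938, 0.0426], [0.0947, -0.9953, -0.0208]] q [ 0.3944 -0.0426  1.5671  0.0073  1.5701  0.3002]
go tool cm [30.7333  2.2152  6.5877] turn -0.0055 jaw yaw now 0.094
```

Request:
send_rows(
  rows=[
    [1.2,0.2,0.5,0],
    [1.2,0.2,0.5,0],
    [1.2,0.2,0.5,0],
    [1.2,0.2,0.5,0],
    [1.2,0.2,0.5,0],
    [1.2,0.2,0.5,0],
    [1.2,0.2,0.5,0],
    [1.2,0.2,0.5,0],
    [1.2,0.2,0.5,0],
    [1.2,0.2,0.5,0],
    [1.2,0.2,0.5,0],
    [1.2,0,0,0],
  ],
)

```text
clock: 6.63
tool_pos: [0.5676, 0.248, 0.155]
eef_rot: [1.173, 1.24, -1.104]
contact_force: [-1.1, -0.7, 0.4]
grip_width: 0.0854
```

```bash
python3 - <<'E'
from h import *
go([.5733,.2484,.010],.0995)
E
```

```text
t 6.63 tcp [0.5676 0.248  0.155 ] F [-1.119  -0.7379  0.4479] w 0.0854 
R cols x,y,z [[0.036, 0.0226, -0.9991], [0.995, 0.0923, 0.0379], [0.0931, -0.9955, -0.0191]] q [0.2865 0.0701 1.7253 0.0119 1.3054 0.1908]
go tool cm [14.5098  0.0196  0.2861] turn -0.007 jaw yaw now 0.0925
```

Request:
send_rows(
  rows=[
    [0,0,0,0],
    [0,0,0,0],
    [0,0,0,0],
    [0,0,0,0],
    [0,0,0,0],
    [0,0,0,0],
    [0,0,0,0],
    [0,0,0,0],
    [0,0,0,0],
    [0,0,0,0],
  ],
)

```text
clock: 7.47
tool_pos: [0.5679, 0.2491, 0.155]
eef_rot: [1.173, 1.24, -1.102]
contact_force: [-0.1, -0.6, 0.3]
grip_width: 0.0854
```

```bash
python3 - <<'E'
from h import *
go([.5733,.2484,.010],.0995)
E
```

```text
t 7.47 tcp [0.5679 0.2491 0.155 ] F [-0.0512 -0.6245  0.3439] w 0.0854 
R cols x,y,z [[0.037, 0.0236, -0.999], [0.9948, 0.0935, 0.039], [0.0944, -0.9953, -0.02]] q [0.2879 0.0708 1.7246 0.0126 1.304  0.1907]
go tool cm [14.5009 -0.0325  0.4088] turn -0.0057 jaw yaw now 0.0938
```

Request:
send_rows(
  rows=[
    [-1.5,0,0,0],
    [-1.5,0,0,0],
    [-1.5,0,0,0],
    [-1.5,0,0,0],
    [-1.5,0,0,0],
    [-1.5,0,0,0],
  ],
)

```text
clock: 7.97
tool_pos: [0.5616, 0.2461, 0.2425]
eef_rot: [1.167, 1.246, -1.11]
contact_force: [0.3, 0.1, -0.0]
grip_width: 0.0854
```

```bash
python3 - <<'E'
from h import *
go([.5733,.2484,.010],.0995)
E
```

```text
t 7.97 tcp [0.5616 0.2461 0.2425] F [ 0.3062  0.0504 -0.0319] w 0.0854 
R cols x,y,z [[0.0267, 0.0206, -0.9994], [0.9952, 0.0937, 0.0285], [0.0942, -0.9954, -0.018]] q [ 0.2861 -0.003   1.6511  0.0123  1.4621  0.1908]
go tool cm [23.2778  0.523   0.2961] turn -0.0056 jaw yaw now 0.0939
```

Request:
send_rows(
  rows=[
    [1.5,0,0,0],
    [1.5,0,0,0],
    [1.5,0,0,0],
    [1.5,0,0,0],
    [1.5,0,0,0],
    [1.5,0,0,0],
  ],
)

```text
clock: 8.47
tool_pos: [0.571, 0.2501, 0.1614]
eef_rot: [1.18, 1.234, -1.092]
contact_force: [0.3, 0.4, -0.3]
grip_width: 0.0849
```

```bash
python3 - <<'E'
from h import *
go([.5733,.2484,.010],.0995)
E
```

```text
t 8.47 tcp [0.571  0.2501 0.1614] F [ 0.2648  0.3921 -0.3375] w 0.0849 
R cols x,y,z [[0.0484, 0.027, -0.9985], [0.9943, 0.0934, 0.0507], [0.0947, -0.9953, -0.0223]] q [0.288  0.0652 1.7196 0.0126 1.3028 0.1907]
go tool cm [15.1233 -0.5591  0.5243] turn -0.0058 jaw yaw now 0.0937
```

Request:
send_rows(
  rows=[
    [-1.5,0,0,0],
    [-1.5,0,0,0],
    [-1.5,0,0,0],
    [-1.5,0,0,0],
    [-1.5,0,0,0],
    [-1.5,0,0,0],
    [-1.5,0,0,0],
    [-1.5,0,0,0],
    [-1.5,0,0,0],
    [-1.5,0,0,0],
  ],
)

```text
clock: 9.3
tool_pos: [0.5601, 0.2447, 0.322]
eef_rot: [1.175, 1.238, -1.099]
contact_force: [-0.8, -0.4, -0.9]
grip_width: 0.0851
```

```bash
python3 - <<'E'
from h import *
go([.5733,.2484,.010],.0995)
E
```

```text
t 9.30 tcp [0.5601 0.2447 0.322 ] F [-0.8476 -0.3739 -0.8557] w 0.0851 
R cols x,y,z [[0.0404, 0.0245, -0.9989], [0.9947, 0.0936, 0.0425], [0.0945, -0.9953, -0.0206]] q [ 0.2847 -0.0483  1.5652  0.0122  1.5791  0.1908]
go tool cm [31.2311  0.0158  0.403 ] turn -0.0057 jaw yaw now 0.0938
```

Request:
send_rows(
  rows=[
    [0.8,0,0,0],
    [0.8,0,0,0],
    [0.8,0,0,0],
    [0.8,0,0,0],
    [0.8,0,0,0],
    [0.8,0,0,0],
    [0.8,0,0,0],
    [0.8,0,0,0],
    [0.8,0,0,0],
    [0.8,0,0,0],
    [0.8,0,0,0],
    [0.8,0,0,0],
  ],
)

```text
clock: 10.3
tool_pos: [0.5654, 0.2476, 0.2241]
eef_rot: [1.18, 1.234, -1.092]
contact_force: [-0.5, -0.7, 0.2]
grip_width: 0.0856
```

```bash
python3 - <<'E'
from h import *
go([.5733,.2484,.010],.0995)
E
```

```text
t 10.30 tcp [0.5654 0.2476 0.2241] F [-0.4621 -0.6997  0.1658] w 0.0856 
R cols x,y,z [[0.0478, 0.0267, -0.9985], [0.9944, 0.0935, 0.0501], [0.0947, -0.9953, -0.022]] q [0.2868 0.0035 1.6759 0.0122 1.4088 0.1908]
go tool cm [21.414  -0.2767  0.4712] turn -0.0057 jaw yaw now 0.0938
```

Request:
send_rows(
  rows=[
    [-4,0,0,0],
    [-4,0,0,0],
    [-4,0,0,0],
    [-4,0,0,0],
  ],
)

```text
clock: 10.63
tool_pos: [0.5517, 0.2416, 0.3646]
eef_rot: [1.156, 1.255, -1.124]
contact_force: [0.9, 0.9, 0.4]
grip_width: 0.0852
```

```bash
python3 - <<'E'
from h import *
go([.5733,.2484,.010],.0995)
E
```

```text
t 10.63 tcp [0.5517 0.2416 0.3646] F [0.8838 0.872  0.4231] w 0.0852 
R cols x,y,z [[0.0109, 0.0158, -0.9998], [0.9955, 0.0939, 0.0124], [0.0941, -0.9955, -0.0147]] q [ 0.2835 -0.0562  1.5032  0.0122  1.6797  0.1908]
go tool cm [35.4902  1.7734  0.0443] turn -0.0055 jaw yaw now 0.094
```

Request:
send_rows(
  rows=[
    [0,0,0,0],
    [0,0,0,0],
  ],
)

```text
clock: 10.8
tool_pos: [0.5548, 0.2424, 0.3764]
eef_rot: [1.168, 1.245, -1.109]
contact_force: [0.2, 0.4, -1.2]
grip_width: 0.0857
```

```bash
python3 - <<'E'
from h import *
go([.5733,.2484,.010],.0995)
E
```

```text
t 10.80 tcp [0.5548 0.2424 0.3764] F [ 0.2045  0.3591 -1.1557] w 0.0857 
R cols x,y,z [[0.0285, 0.0209, -0.9994], [0.9951, 0.0937, 0.0304], [0.0943, -0.9954, -0.0182]] q [ 0.2834 -0.0614  1.4893  0.0122  1.6804  0.1908]
go tool cm [36.6809  0.7858  0.2427] turn -0.0056 jaw yaw now 0.0939
```

Request:
send_rows(
  rows=[
    [4,0,0,0],
    [4,0,0,0],
    [4,0,0,0],
    [4,0,0,0],
  ],
)

```text
clock: 11.13
tool_pos: [0.5685, 0.2486, 0.2276]
eef_rot: [1.188, 1.227, -1.082]
contact_force: [0.1, 0.3, -0.1]
grip_width: 0.0852
```

```bash
python3 - <<'E'
from h import *
go([.5733,.2484,.010],.0995)
E
```

```text
t 11.13 tcp [0.5685 0.2486 0.2276] F [ 0.1255  0.2939 -0.1072] w 0.0852 
R cols x,y,z [[0.0598, 0.0302, -0.9978], [0.9937, 0.0933, 0.0623], [0.095, -0.9952, -0.0244]] q [0.2869 0.0009 1.673  0.0122 1.4018 0.1909]
go tool cm [21.7374 -0.8797  0.5955] turn -0.0059 jaw yaw now 0.0936
```

Request:
send_rows(
  rows=[
    [0,0,0,0],
    [0,0,0,0],
    [0,0.2,1,0],
    [0,0.2,1,0],
    [0,0.2,1,0],
    [0,0.2,1,0],
    [0,0.2,1,0],
    [0,0.2,1,0],
    [0,0.2,1,0],
    [0,0.2,1,0],
  ],
)

```text
clock: 11.97
tool_pos: [0.5935, 0.1618, 0.2263]
eef_rot: [1.184, 1.227, -1.085]
contact_force: [0.8, -0.4, 0.1]
grip_width: 0.0854
```

```bash
python3 - <<'E'
from h import *
s,R=st(); print(s["joint_pos"][[1,2,4]].sum())
E
```

```text
t 11.97 tcp [0.5935 0.1618 0.2263] F [ 0.8342 -0.3746  0.0625] w 0.0854 
R cols x,y,z [[0.0577, 0.027, -0.998], [0.9938, 0.094, 0.06], [0.0954, -0.9952, -0.0215]] q [ 0.1366 -0.0082  1.6841  0.0192  1.4048  0.0391]
3.0807301991357776
```

Request:
send_rows(
  rows=[
    [0,0,0,0],
    [0,0,0,0],
    [0,-0.2,-1,0],
    [0,-0.2,-1,0],
    [0,-0.2,-1,0],
    [0,-0.2,-1,0],
    [0,-0.2,-1,0],
    [0,-0.2,-1,0],
    [0,-0.2,-1,0],
    [0,-0.2,-1,0],
    [0,0,0,0],
  ],
)

```text
clock: 12.88
tool_pos: [0.5666, 0.249, 0.2267]
eef_rot: [1.184, 1.23, -1.084]
contact_force: [-0.4, 0.7, -0.5]
grip_width: 0.0856
```

```bash
python3 - <<'E'
from h import *
s,R=st(); print(s["joint_pos"][[1,2,4]].sum())
E
```

```text
t 12.88 tcp [0.5666 0.249  0.2267] F [-0.3655  0.6501 -0.5298] w 0.0856 
R cols x,y,z [[0.0563, 0.0286, -0.998], [0.9937, 0.0953, 0.0588], [0.0968, -0.995, -0.0231]] q [0.2888 0.0002 1.6749 0.0116 1.4043 0.1909]
3.0794435567062903
```

Request:
send_rows(
  rows=[
    [-4.1,0,0,0],
    [-4.1,0,0,0],
    [-4.1,0,0,0],
    [-4.1,0,0,0],
    [-4.1,0,0,0],
    [0,0,0,0],
    [0,0,0,0],
  ],
)

```text
clock: 13.47
tool_pos: [0.5523, 0.2443, 0.4346]
eef_rot: [1.174, 1.235, -1.092]
contact_force: [0.2, -0.1, -0.9]
grip_width: 0.0854
```

Request:
send_rows(
  rows=[
    [1,0,0,0],
    [1,0,0,0],
    [1,0,0,0],
    [1,0,0,0],
    [1,0,0,0],
    [1,0,0,0],
    [1,0,0,0],
    [1,0,0,0],
    [1,0,0,0],
    [1,0,0,0],
    [1,0,0,0],
    [1,0,0,0],
  ],
)

```text
clock: 14.47
tool_pos: [0.5556, 0.2463, 0.2936]
eef_rot: [1.167, 1.24, -1.102]
contact_force: [0.7, -0.1, -0.6]
grip_width: 0.0853
```

```bash
python3 - <<'E'
from h import *
s,R=st(); print(s["joint_pos"][[1,2,4]].sum())
E
```

```text
t 14.47 tcp [0.5556 0.2463 0.2936] F [ 0.7209 -0.0935 -0.6419] w 0.0853 
R cols x,y,z [[0.0351, 0.0196, -0.9992], [0.9946, 0.0973, 0.0368], [0.098, -0.9951, -0.0161]] q [ 0.2908 -0.0439  1.6072  0.0088  1.5391  0.1928]
3.102365279483248
```

Request:
send_rows(
  rows=[
    [-4.1,0,0,0],
    [-4.1,0,0,0],
    [-4.1,0,0,0],
    [-4.1,0,0,0],
    [-4.1,0,0,0],
    [0,0,0,0],
    [0,0,0,0],
  ],
)

```text
clock: 15.05
tool_pos: [0.546, 0.2415, 0.4863]
eef_rot: [1.149, 1.256, -1.126]
contact_force: [-0.2, 0.1, -1.0]
grip_width: 0.0852
```

Request:
send_rows(
  rows=[
    [1,0,0,0],
    [1,0,0,0],
    [1,0,0,0],
    [1,0,0,0],
    [1,0,0,0],
    [1,0,0,0],
    [1,0,0,0],
    [1,0,0,0],
    [1,0,0,0],
    [1,0,0,0],
    [1,0,0,0],
    [1,0,0,0],
  ],
)

```text
clock: 16.05
tool_pos: [0.5448, 0.2424, 0.3454]
eef_rot: [1.142, 1.261, -1.134]
contact_force: [0.6, 0.4, 0.1]
grip_width: 0.0853
```

Request:
send_rows(
  rows=[
    [1,0,0,0],
    [1,0,0,0],
    [1,0,0,0],
    [1,0,0,0],
    [1,0,0,0],
    [1,0,0,0],
    [1,0,0,0],
    [1,0,0,0],
    [1,0,0,0],
    [1,0,0,0],
    [1,0,0,0],
    [1,0,0,0],
  ],
)

```text
clock: 17.05
tool_pos: [0.5448, 0.2436, 0.2131]
eef_rot: [1.143, 1.26, -1.133]
contact_force: [1.0, 0.7, -0.3]
grip_width: 0.0852
```

```bash
python3 - <<'E'
from h import *
go([.5735,.2486,.010],.0995)
s,R=st(); print(s["joint_pos"][[1,2,4]].sum())
E
```

```text
t 17.05 tcp [0.5448 0.2436 0.2131] F [ 0.9948  0.673  -0.2888] w 0.0852 
R cols x,y,z [[-0.0005, 0.0089, -1.0], [0.9952, 0.0976, 0.0004], [0.0976, -0.9952, -0.0089]] q [ 0.2917 -0.0041  1.7012  0.0088  1.4423  0.1928]
go tool cm [20.3136  2.8962 -0.0364] turn -0.0017 jaw yaw now 0.0978
t 17.05 tcp [0.5448 0.2436 0.2131] F [ 0.9948  0.673  -0.2888] w 0.0852 
R cols x,y,z [[-0.0005, 0.0089, -1.0], [0.9952, 0.0976, 0.0004], [0.0976, -0.9952, -0.0089]] q [ 0.2917 -0.0041  1.7012  0.0088  1.4423  0.1928]
3.139466321987356
```

Request:
send_rows(
  rows=[
    [1,0.3,0,0],
    [1,0.3,0,0],
    [1,0.3,0,0],
    [1,0.3,0,0],
    [1,0.3,0,0],
    [1,0.3,0,0],
    [1,0.3,0,0],
    [1,0.3,0,0],
    [1,0.2,0,0],
    [1,0.2,0,0],
    [1,0,0,0],
    [0.8,0,0,0],
  ],
)

```text
clock: 18.05
tool_pos: [0.5759, 0.2477, 0.0812]
eef_rot: [1.143, 1.26, -1.133]
contact_force: [-0.1, -0.5, -0.6]
grip_width: 0.0858
```

```bash
python3 - <<'E'
from h import *
go([.5735,.2486,.010],.0995)
E
```

```text
t 18.05 tcp [0.5759 0.2477 0.0812] F [-0.0803 -0.4898 -0.6015] w 0.0858 
R cols x,y,z [[-0.0008, 0.0088, -1.0], [0.9953, 0.0973, 0.0001], [0.0973, -0.9952, -0.0089]] q [0.2836 0.1888 1.7266 0.0093 1.2246 0.183 ]
go tool cm [ 7.1255 -0.2334 -0.0521] turn -0.0021 jaw yaw now 0.0974
```

Request:
send_rows(
  rows=[
    [0.9,-0.08,0,0],
    [0.9,-0.08,0,0],
    [0.9,-0.05,0,0],
    [0.9,0,0,0],
    [0.9,0,0,0],
    [0.7,0,0,0],
    [0.5,0,0,0],
    [0.4,0,0,0],
  ],
)

```text
clock: 18.72
tool_pos: [0.5724, 0.2479, 0.0124]
eef_rot: [1.142, 1.262, -1.134]
contact_force: [-0.0, -0.2, -0.3]
grip_width: 0.0852
```

```bash
python3 - <<'E'
from h import *
go([.5735,.2486,.010],.0995)
E
```

```text
t 18.72 tcp [0.5724 0.2479 0.0124] F [-0.0222 -0.228  -0.3393] w 0.0852 
R cols x,y,z [[-0.0025, 0.0084, -1.0], [0.9952, 0.0976, -0.0017], [0.0976, -0.9952, -0.0086]] q [0.2856 0.2734 1.7577 0.0098 1.1105 0.1835]
go tool cm [ 0.2394  0.1211 -0.0541] turn -0.0018 jaw yaw now 0.0977
```

Close the gripper.

Request:
send_rows(
  rows=[
    [0,0.1,0,0],
    [0,0,0,0],
    [0,0,0,0],
    [0,0,0,0],
    [0,0,0,0],
    [0,0,0,0],
  ],
  gripper=0.2,
)

```text
clock: 19.22
tool_pos: [0.5733, 0.2479, 0.0116]
eef_rot: [1.142, 1.262, -1.135]
contact_force: [-0.1, 0.1, -1.6]
grip_width: 0.0494
```

Request:
send_rows(
  rows=[
    [-1.0,0,0,0],
    [-3.0,0,0,0],
    [-4.0,0,0,0],
    [-4.0,0,0,0],
    [0,0,0,0],
    [0,0,0,0],
  ],
)

```text
clock: 19.72
tool_pos: [0.5689, 0.2455, 0.1333]
eef_rot: [1.133, 1.269, -1.145]
contact_force: [-1.0, -0.9, -5.0]
grip_width: 0.0492
```

```bash
python3 - <<'E'
from h import *
go([.5474,-.0026,.035],-.132)
p,d,c=shot("wrist","w4")
rects(d,c,.1,.25,(.5,.65,.15,.35))
E
```

```text
t 19.72 tcp [0.5689 0.2455 0.1333] F [-0.9982 -0.8901 -5.0365] w 0.0492 
R cols x,y,z [[-0.0151, 0.0044, -0.9999], [0.9951, 0.0977, -0.0146], [0.0976, -0.9952, -0.0059]] q [0.2835 0.1255 1.7035 0.0087 1.3259 0.1835]
go tool cm [ 9.751  -4.4236 24.5405] turn 0.2299 jaw yaw now 0.0979
n 54568 px [  0 187 512 197] rect [547.8 224.1] [171.9  97. ] 47.9 z [0.1559 0.1936 0.2226]
```

View pics/w4.png

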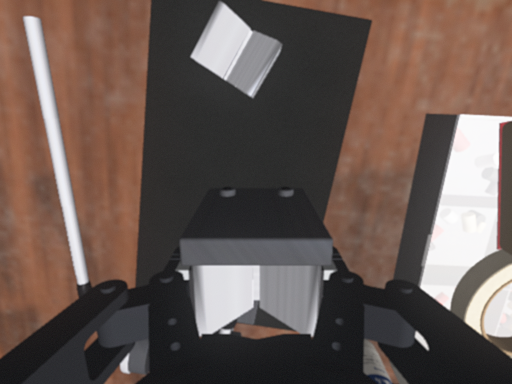

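Held well: plate at (258,220) on the left side, pads square on the block. Raise over the gauge, turn, and traverse.

Request:
send_rows(
  rows=[
    [-2,0,0,0.0575],
    [-2,0,0,0.0575],
    [-2,0,0,0.0575],
    [-2,0,0,0.0575],
    [-1,0,0,0],
    [-0.5,0,0,0],
    [0,0,0,0],
  ],
)

```text
clock: 20.35
tool_pos: [0.5653, 0.2436, 0.2203]
eef_rot: [1.294, 1.162, -1.338]
contact_force: [0.2, 0.3, -3.5]
grip_width: 0.0493
```

```bash
python3 - <<'E'
from h import *
go([.5472,-.0033,.035],-.132)
E
```

```text
t 20.35 tcp [0.5653 0.2436 0.2203] F [ 0.1851  0.3094 -3.4631] w 0.0493 
R cols x,y,z [[-0.0331, -0.0008, -0.9995], [0.9896, -0.1399, -0.0326], [-0.1398, -0.9902, 0.0054]] q [0.2822 0.0576 1.6264 0.0085 1.4895 0.4217]
go tool cm [18.6003  2.2645 24.6037] turn -0.0084 jaw yaw now -0.1404
```

Request:
send_rows(
  rows=[
    [0,0.2,2.5,0],
    [0,0.2,2.5,0],
    [0,0.2,2.5,0],
    [0,0.2,2.5,0],
    [0,0.2,2.5,0],
    [0,0.2,2.5,0],
    [0,0.2,2.5,0],
    [0,0.2,2.5,0],
    [0,0.2,2.0,0],
    [0,0.2,1.5,0],
    [0,0,0,0],
    [0,0,0,0],
  ],
)

```text
clock: 21.35
tool_pos: [0.5421, -0.0013, 0.1953]
eef_rot: [1.264, 1.195, -1.354]
contact_force: [0.4, 0.1, -3.0]
grip_width: 0.0492
```

```bash
python3 - <<'E'
from h import *
go([.5472,-.0033,.035],-.132)
E
```

```text
t 21.35 tcp [ 0.5421 -0.0013  0.1953] F [ 0.4227  0.1325 -3.0092] w 0.0492 
R cols x,y,z [[-0.0683, -0.0004, -0.9977], [0.99, -0.1239, -0.0677], [-0.1236, -0.9923, 0.0088]] q [-0.1348 -0.0737  1.8003 -0.0096  1.4828 -0.0095]
go tool cm [15.9533  1.6144 -0.0105] turn 0.0075 jaw yaw now -0.1245
```

Request:
send_rows(
  rows=[
    [-1,0,0,0],
    [-1,0,0,0],
    [-1,0,0,0],
    [-1,0,0,0],
    [-1,0,0,0],
    [-1,0,0,0],
    [-1,0,0,0],
    [-1,0,0,0],
    [-1,0,0,0],
    [-1,0,0,0],
    [-1,0,0,0],
    [-1,0,0,0],
  ],
)

```text
clock: 22.35
tool_pos: [0.5505, 0.003, 0.3255]
eef_rot: [1.259, 1.202, -1.35]
contact_force: [-0.5, -0.3, -3.8]
grip_width: 0.0489
```

```bash
python3 - <<'E'
from h import *
go([.5472,-.0033,.035],-.132)
E
```

```text
t 22.35 tcp [0.5505 0.003  0.3255] F [-0.4739 -0.2953 -3.8336] w 0.0489 
R cols x,y,z [[-0.0707, 0.0012, -0.9975], [0.9907, -0.1167, -0.0704], [-0.1165, -0.9932, 0.0071]] q [-0.1258 -0.1159  1.6239 -0.0078  1.704  -0.0095]
go tool cm [29.0014  1.7955  0.4596] turn 0.0147 jaw yaw now -0.1173
```

Request:
send_rows(
  rows=[
    [4.1,0,0,0],
    [4.1,0,0,0],
    [4.1,0,0,0],
    [4.1,0,0,0],
    [0,0,0,0],
    [0,0,0,0],
  ],
)

```text
clock: 22.85
tool_pos: [0.5459, 0.002, 0.17]
eef_rot: [1.267, 1.187, -1.337]
contact_force: [1.1, 0.1, -2.3]
grip_width: 0.0492
```

```bash
python3 - <<'E'
from h import *
go([.5472,-.0033,.035],-.132)
E
```

```text
t 22.85 tcp [0.5459 0.002  0.17  ] F [ 1.1258  0.0606 -2.3414] w 0.0492 
R cols x,y,z [[-0.0523, -0.0011, -0.9986], [0.9917, -0.1174, -0.0518], [-0.1172, -0.9931, 0.0073]] q [-0.1287 -0.0546  1.8249 -0.0079  1.423  -0.0096]
go tool cm [13.4705  0.8915  0.4088] turn 0.0141 jaw yaw now -0.1179
```

Request:
send_rows(
  rows=[
    [-1.2,0,0,0],
    [-1.2,0,0,0],
    [-1.2,0,0,0],
    [-1.2,0,0,0],
    [-1.2,0,0,0],
    [-1.2,0,0,0],
    [-1.2,0,0,0],
    [-1.2,0,0,0],
    [-1.2,0,0,0],
    [-1.2,0,0,0],
    [-1.2,0,0,0],
    [-1.2,0,0,0],
  ],
)

```text
clock: 23.85
tool_pos: [0.5582, 0.0017, 0.3459]
eef_rot: [1.277, 1.169, -1.32]
contact_force: [-0.5, 0.6, -4.5]
grip_width: 0.0492
```

Request:
send_rows(
  rows=[
    [-1.2,0,0,0],
    [-1.2,0,0,0],
    [-1.2,0,0,0],
    [-1.2,0,0,0],
    [-1.2,0,0,0],
    [-1.2,0,0,0],
    [-1.2,0,0,0],
    [-1.2,0,0,0],
    [-1.2,0,0,0],
    [-1.2,0,0,0],
    [-1.2,0,0,0],
    [-1.2,0,0,0],
  ],
)

```text
clock: 24.85
tool_pos: [0.5626, 0.0023, 0.5043]
eef_rot: [1.276, 1.171, -1.322]
contact_force: [0.5, 0.3, -3.6]
grip_width: 0.0495
```

Request:
send_rows(
  rows=[
    [4.1,0,0,0.015],
    [4.1,0,0,0],
    [4.1,0,0,0],
    [4.1,0,0,0],
    [4.1,0,0,0],
    [4.1,0,0,0],
    [4.1,0,0,0],
    [0,0,0,0],
    [0,0,0,0],
  ],
)

```text
clock: 25.6
tool_pos: [0.5605, 0.0004, 0.2237]
eef_rot: [1.296, 1.146, -1.319]
contact_force: [1.7, -0.2, -2.2]
grip_width: 0.0494
```

```bash
python3 - <<'E'
from h import *
go([.5472,-.0033,.035],-.132)
E
```

```text
t 25.60 tcp [0.5605 0.0004 0.2237] F [ 1.7087 -0.1518 -2.2295] w 0.0494 
R cols x,y,z [[-0.0118, -0.0061, -0.9999], [0.991, -0.1332, -0.0109], [-0.1331, -0.9911, 0.0076]] q [-0.1282 -0.0881  1.7647 -0.0076  1.4759  0.0061]
go tool cm [18.8835 -1.0601  0.4026] turn -0.0016 jaw yaw now -0.1336
```

Request:
send_rows(
  rows=[
    [1.4,-0.12,0.05,0],
    [1.4,-0.12,0.05,0],
    [1.4,-0.12,0.05,0],
    [1.4,-0.12,0.05,0],
    [1.4,-0.12,0.05,0],
    [1.4,-0.12,0.05,0],
    [1.4,-0.1,0.05,0],
    [1.4,-0.1,0.05,0],
    [1.4,0,0,0],
    [0.7,0,0,0],
  ],
)

```text
clock: 26.43
tool_pos: [0.5662, -0.006, 0.1054]
eef_rot: [1.313, 1.115, -1.29]
contact_force: [-0.3, 0.3, -3.9]
grip_width: 0.0496
```

```bash
python3 - <<'E'
from h import *
go([.5472,-.0033,.035],-.132)
p,d,c=shot("wrist","w5")
for th in(205,):
  for r in base_est(p,c,th=th): print(th,np.round(r[0],1),np.round(r[1],1),round(r[2],2))
E
```

```text
t 26.43 tcp [ 0.5662 -0.006   0.1054] F [-0.2552  0.3379 -3.9492] w 0.0496 
R cols x,y,z [[0.0274, -0.0115, -0.9996], [0.9907, -0.1331, 0.0287], [-0.1334, -0.991, 0.0077]] q [-0.1382  0.0075  1.8776 -0.008   1.2277 -0.0019]
go tool cm [ 6.9828 -2.1227 -0.0641] turn -0.0016 jaw yaw now -0.1336
```

View pics/w5.png

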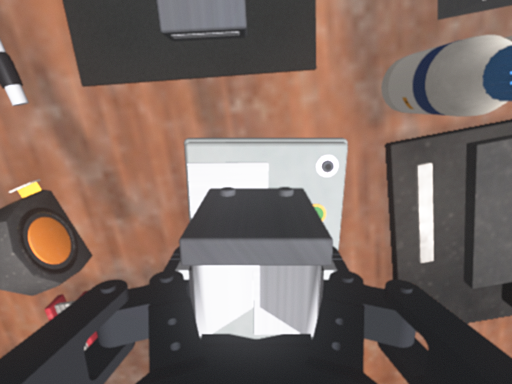

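Request:
send_rows(
  rows=[
    [-4.1,-0.3,0,0],
    [-4.1,-0.3,0,0],
    [-4.1,-0.3,0,0],
    [-2,0,0,0],
    [0,0,0,0],
    [0,0,0,0],
    [0,0,0,0],
  ],
)

```text
clock: 27.07
tool_pos: [0.5543, -0.0034, 0.2566]
eef_rot: [1.314, 1.112, -1.288]
contact_force: [-0.4, 0.2, -3.7]
grip_width: 0.0493
```

```bash
python3 - <<'E'
from h import *
go([.5472,-.0033,.035],-.132)
E
```

```text
t 27.07 tcp [ 0.5543 -0.0034  0.2566] F [-0.355   0.1687 -3.658 ] w 0.0493 
R cols x,y,z [[0.0307, -0.012, -0.9995], [0.9906, -0.1332, 0.032], [-0.1335, -0.991, 0.0078]] q [-0.1365 -0.1511  1.7677 -0.0077  1.4929 -0.0022]
go tool cm [22.1304 -1.4187 -0.0868] turn -0.0017 jaw yaw now -0.1337
```

Request:
send_rows(
  rows=[
    [1,0,0,0],
    [1,0,0,0],
    [1,0,0,0],
    [1,0,0,0],
    [1,0,0,0],
    [1,0,0,0],
  ],
)

```text
clock: 27.57
tool_pos: [0.5526, -0.0038, 0.1826]
eef_rot: [1.309, 1.122, -1.297]
contact_force: [0.0, -0.3, -3.5]
grip_width: 0.0495
```

```bash
python3 - <<'E'
from h import *
go([.5472,-.0033,.035],-.132)
E
```

```text
t 27.57 tcp [ 0.5526 -0.0038  0.1826] F [ 0.0248 -0.3409 -3.4687] w 0.0495 
R cols x,y,z [[0.0186, -0.0103, -0.9998], [0.9909, -0.1334, 0.0198], [-0.1336, -0.991, 0.0077]] q [-0.1376 -0.0978  1.8434 -0.0078  1.3761 -0.0022]
go tool cm [14.744  -0.8297 -0.0866] turn -0.0019 jaw yaw now -0.1339
```

Request:
send_rows(
  rows=[
    [1,-0.08,0,0],
    [1,-0.08,0,0],
    [1,-0.08,0,0],
    [1,-0.08,0,0],
    [1,-0.08,0,0],
    [1,-0.08,0,0],
    [1,-0.08,0,0],
    [1,0,0,0],
    [1,0,0,0],
  ],
)

```text
clock: 28.32
tool_pos: [0.5465, -0.0037, 0.0801]
eef_rot: [1.308, 1.125, -1.3]
contact_force: [0.6, -0.3, -2.8]
grip_width: 0.0494
```

```bash
python3 - <<'E'
from h import *
go([.5472,-.0033,.035],-.132)
E
```

```text
t 28.32 tcp [ 0.5465 -0.0037  0.0801] F [ 0.5814 -0.313  -2.8391] w 0.0494 
R cols x,y,z [[0.0147, -0.0097, -0.9998], [0.9909, -0.1334, 0.0159], [-0.1336, -0.991, 0.0077]] q [-0.1391  0.0009  1.9306 -0.0082  1.1942 -0.0022]
go tool cm [ 4.5131 -0.0029 -0.086 ] turn -0.0018 jaw yaw now -0.1338
```

Request:
send_rows(
  rows=[
    [1,0,-0.04,0],
    [1,0,-0.04,0],
    [0.8,0,0,0],
    [0.5,0,0,0],
    [0.3,0,0,0],
    [0.2,0,0,0],
  ],
)

```text
clock: 28.82
tool_pos: [0.5462, -0.0031, 0.0357]
eef_rot: [1.307, 1.127, -1.302]
contact_force: [1.0, 0.2, -3.5]
grip_width: 0.0494
```

```bash
python3 - <<'E'
from h import *
go([.5472,-.0033,.0306],-.132)
E
```

```text
t 28.82 tcp [ 0.5462 -0.0031  0.0357] F [ 0.9676  0.2006 -3.4691] w 0.0494 
R cols x,y,z [[0.0117, -0.0093, -0.9999], [0.991, -0.1335, 0.0128], [-0.1336, -0.991, 0.0076]] q [-0.1381  0.0661  1.9486 -0.0085  1.1141 -0.0004]
go tool cm [0.5065 0.093  0.0004] turn -0.002 jaw yaw now -0.134
```

Request:
send_rows(
  rows=[
    [0.12,0.08,0,0],
    [0.12,0,0,0],
    [0.12,0,0,0],
    [0.1,0,0,0],
    [0,0,0,0],
  ],
)

```text
clock: 29.23
tool_pos: [0.5485, -0.0035, 0.0318]
eef_rot: [1.308, 1.125, -1.3]
contact_force: [-0.6, -0.6, -4.0]
grip_width: 0.0493
```

```bash
python3 - <<'E'
from h import *
go([.5472,-.0033,.0306],-.132)
E
```

```text
t 29.23 tcp [ 0.5485 -0.0035  0.0318] F [-0.5815 -0.6137 -4.0428] w 0.0493 
R cols x,y,z [[0.0143, -0.0097, -0.9999], [0.9909, -0.1336, 0.0155], [-0.1337, -0.991, 0.0077]] q [-0.1382  0.0754  1.9463 -0.0085  1.1044 -0.0004]
go tool cm [ 0.1208 -0.1289 -0.003 ] turn -0.002 jaw yaw now -0.134
```

Request:
send_rows(
  rows=[
    [0.08,-0.07,0,0],
    [0.08,-0.04,0,0],
    [0.08,0,0,0],
    [0,0,0,0],
  ],
)

```text
clock: 29.57
tool_pos: [0.5484, -0.0035, 0.0315]
eef_rot: [1.308, 1.124, -1.298]
contact_force: [0.5, -0.8, -3.2]
grip_width: 0.0491
```

```bash
python3 - <<'E'
from h import *
go([.5472,-.0033,.0306],-.132)
E
```

```text
t 29.57 tcp [ 0.5484 -0.0035  0.0315] F [ 0.5291 -0.7744 -3.2406] w 0.0491 
R cols x,y,z [[0.0161, -0.0099, -0.9998], [0.9909, -0.1333, 0.0173], [-0.1334, -0.991, 0.0077]] q [-0.1382  0.0747  1.9477 -0.0085  1.1019 -0.0006]
go tool cm [ 0.0872 -0.1223 -0.0039] turn -0.0017 jaw yaw now -0.1337
```

Request:
send_rows(
  rows=[
    [0.2,-0.2,0,0],
    [0.2,0,0,0],
  ],
)

```text
clock: 29.73
tool_pos: [0.5486, -0.0036, 0.0311]
eef_rot: [1.309, 1.121, -1.296]
contact_force: [-11.5, 0.4, 15.6]
grip_width: 0.0496
```

```bash
python3 - <<'E'
from h import *
go([.5472,-.0033,.0306],-.132)
E
```

```text
t 29.73 tcp [ 0.5486 -0.0036  0.0311] F [-11.5331   0.3545  15.6409] w 0.0496 
R cols x,y,z [[0.0195, -0.0104, -0.9998], [0.9909, -0.1331, 0.0207], [-0.1333, -0.991, 0.0078]] q [-0.1383  0.0737  1.9496 -0.0086  1.0976 -0.0009]
go tool cm [ 0.0462 -0.1445 -0.0142] turn -0.0015 jaw yaw now -0.1335
```

Request:
send_rows(
  rows=[
    [0,0,0,0],
    [0,0,0,0],
    [0,0,0,0],
  ],
  gripper=0.85,
)

```text
clock: 29.98
tool_pos: [0.5507, -0.0039, 0.0333]
eef_rot: [1.312, 1.117, -1.292]
contact_force: [-0.6, -0.2, -0.4]
grip_width: 0.0726
```

Request:
send_rows(
  rows=[
    [-1.2,0,0,0],
    [-1.2,0,0,0],
    [-1.2,0,0,0],
    [-1.5,0,0,0],
    [-1.5,0,0,0],
    [-1.5,0,0,0],
    [-1.5,0,0,0],
    [-1.5,0,0,0],
    [-1.5,0,0,0],
    [0,0,0,0],
  ],
)

```text
clock: 30.82
tool_pos: [0.5491, -0.0024, 0.177]
eef_rot: [1.316, 1.108, -1.284]
contact_force: [1.1, -0.3, 1.2]
grip_width: 0.0727
```

```bash
python3 - <<'E'
from h import *
go([.543,.3519,.2],-.459)
p,d,c=shot("wrist","w6")
for r in base_est(p,c,th=205): print(np.round(r[0],1),np.round(r[1],1),round(r[2],2))
for lo,hi in((.045,.075),(.078,.09)): print(lo,hi); rects(d,c,lo,hi,(.48,.62,-.08,.06))
E
```

```text
t 30.82 tcp [ 0.5491 -0.0024  0.177 ] F [ 1.1367 -0.3377  1.225 ] w 0.0727 
R cols x,y,z [[0.0357, -0.0125, -0.9993], [0.9904, -0.1331, 0.0371], [-0.1335, -0.991, 0.0076]] q [-0.1361 -0.1133  1.8676 -0.0077  1.3502 -0.0009]
go tool cm [ -2.7604  -5.2364 -35.0175] turn 0.3254 jaw yaw now -0.1336
[ 589.4 -104. ] [76.7 70.5] 82.18
0.045 0.075
n 339 px [222 153  59   6] rect [553.6  26.3] [ 0.7 49.2] 82.1 z [0.0471 0.0624 0.0737]
n 2186 px [222 173  59  42] rect [549.3  -5. ] [37.3 50. ] 82.2 z [0.0529 0.0652 0.0722]
0.078 0.09
n 838 px [221 159  62  15] rect [553.   21.8] [10.3 49.1] 83.3 z [0.0817 0.0855 0.0867]
```

View pics/w6.png

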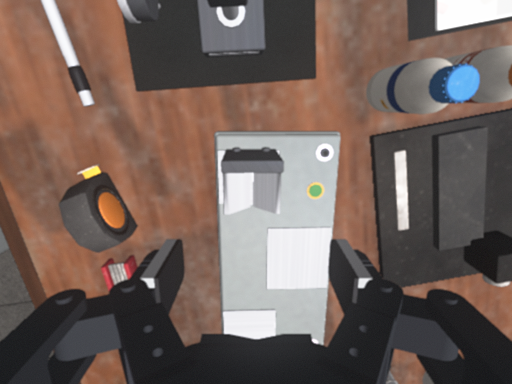

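Stop rest stands at (549.6,-3.2) yaw -7.8°, about 2 mm from the land centre (547.4,-2.6) and square; plate to the left (252,160). On to the plain rest.

Request:
send_rows(
  rows=[
    [-4.1,0,0,0],
    [-4.1,0,0,0],
    [-4.1,0,0,0],
    [-4.1,0,0,0],
    [0,0,-2,0],
    [0,-0.5,-3.5,0],
    [0,-0.5,-3.5,0],
    [0,-0.5,-3.5,0],
    [0,-0.5,-3.5,0],
    [0,-0.5,-3.5,0],
    [0,-0.5,-3.5,0],
    [0,-0.5,-3.5,0],
  ],
  gripper=1.0,
)

```text
clock: 31.87
tool_pos: [0.5408, 0.2716, 0.332]
eef_rot: [1.319, 1.109, -1.304]
contact_force: [0.2, -0.1, -0.1]
grip_width: 0.0854
```

```bash
python3 - <<'E'
from h import *
go([.543,.3519,.2],-.459)
E
```

```text
t 31.87 tcp [0.5408 0.2716 0.332 ] F [ 0.2134 -0.0708 -0.0782] w 0.0854 
R cols x,y,z [[0.0233, -0.0135, -0.9996], [0.9888, -0.147, 0.0251], [-0.1473, -0.989, 0.0099]] q [ 0.3521 -0.0437  1.5441 -0.0208  1.6239  0.4985]
go tool cm [13.0909 -1.2993 -8.108 ] turn 0.3114 jaw yaw now -0.1476
```

Request:
send_rows(
  rows=[
    [1,0,0,0.104],
    [1,0,0,0.104],
    [1,0,0,0.104],
    [1,-0.37,-0.8,0],
    [1,-0.37,-0.8,0],
    [1,-0.37,-0.8,0],
    [1,-0.37,-0.8,0],
    [1,-0.37,-0.8,0],
    [1,-0.37,-0.8,0],
    [1,-0.37,-0.8,0],
    [1,-0.37,-0.8,0],
    [1,-0.37,-0.8,0],
  ],
)

```text
clock: 32.87
tool_pos: [0.5424, 0.3648, 0.1969]
eef_rot: [1.538, 0.937, -1.522]
contact_force: [-0.1, -0.1, 0.5]
grip_width: 0.0853
```

```bash
python3 - <<'E'
from h import *
go([.543,.3519,.012],-.459)
p,d,c=shot("wrist","w7")
rects(d,c,.025,.06,(.48,.62,.3,.4))
E
```

```text
t 32.87 tcp [0.5424 0.3648 0.1969] F [-0.0943 -0.1048  0.5165] w 0.0853 
R cols x,y,z [[0.018, -0.0126, -0.9998], [0.8983, -0.4388, 0.0217], [-0.4389, -0.8985, 0.0034]] q [ 0.4867  0.1363  1.5817 -0.0198  1.4136  0.9441]
go tool cm [18.503   0.2165  1.0689] turn 0.0047 jaw yaw now -0.4543
n 2038 px [234 166  50  45] rect [543.2 352.1] [40.6 50. ] 63.6 z [0.0292 0.0449 0.0531]
```

Request:
send_rows(
  rows=[
    [1,0.02,0.1,0.005],
    [1,0.02,0.1,0],
    [1,0.02,0.1,0],
    [1,0.02,0.1,0],
    [1,0.02,0.1,0],
    [1,0.02,0.1,0],
    [1,0.02,0.1,0],
    [1,0.02,0.1,0],
    [1,0.02,0.1,0],
    [1,0.02,0.1,0],
    [1,0,0,0],
    [1,0,0,0],
  ],
)

```text
clock: 33.92
tool_pos: [0.5415, 0.3523, 0.0635]
eef_rot: [1.541, 0.934, -1.527]
contact_force: [0.7, -0.1, -0.6]
grip_width: 0.0853
```

```bash
python3 - <<'E'
from h import *
go([.5432,.3521,.012],-.461)
E
```

```text
t 33.92 tcp [0.5415 0.3523 0.0635] F [ 0.6529 -0.085  -0.5946] w 0.0853 
R cols x,y,z [[0.0174, -0.0127, -0.9998], [0.8959, -0.4437, 0.0212], [-0.4439, -0.8961, 0.0037]] q [ 0.4701  0.2483  1.6898 -0.0207  1.1938  0.9375]
go tool cm [ 5.1549  0.0516 -0.0751] turn 0.0012 jaw yaw now -0.4598
```

Request:
send_rows(
  rows=[
    [0.8,0.03,0,0],
    [0.8,0.03,0,0],
    [0.8,0,0,0],
    [0.8,0,0,0],
    [0.6,0,0,0],
    [0.5,0,0,0],
    [0.3,0,0,0],
  ],
)

```text
clock: 34.5
tool_pos: [0.5421, 0.3511, 0.0102]
eef_rot: [1.539, 0.935, -1.529]
contact_force: [-0.7, -0.7, 0.3]
grip_width: 0.0852
```

Request:
send_rows(
  rows=[
    [0,0,0,0],
    [0,0,0,0],
    [0,0,0,0],
    [0,0,0,0],
    [0,0,0,0],
    [0,0,0,0],
  ],
  gripper=0.2,
)

```text
clock: 35.0
tool_pos: [0.5424, 0.3513, 0.0104]
eef_rot: [1.539, 0.934, -1.528]
contact_force: [0.6, -0.2, -2.0]
grip_width: 0.0489
```

```bash
python3 - <<'E'
from h import *
go([.5432,.3521,.012],-.461)
E
```

```text
t 35.00 tcp [0.5424 0.3513 0.0104] F [ 0.567  -0.2046 -2.0281] w 0.0489 
R cols x,y,z [[0.0158, -0.0137, -0.9998], [0.8962, -0.4432, 0.0202], [-0.4434, -0.8963, 0.0053]] q [ 0.4681  0.3193  1.7046 -0.0216  1.1099  0.937 ]
go tool cm [-0.162   0.0431 -0.1067] turn 0.0017 jaw yaw now -0.4593
```

Request:
send_rows(
  rows=[
    [-1.5,0,0,0],
    [-3,0,0,0],
    [-3,0,0,-0.08],
    [-4,0,0,-0.08],
    [-4,0,0,-0.08],
    [-4,0,0,-0.08],
    [0,0,1,0],
    [0,0,2,0],
    [0,0,3,0],
  ],
)

```text
clock: 35.75
tool_pos: [0.5285, 0.2958, 0.2197]
eef_rot: [1.292, 1.132, -1.291]
contact_force: [0.8, -0.9, -2.5]
grip_width: 0.0496
```

```bash
python3 - <<'E'
from h import *
go([.5235,-.1922,.0294],-.134)
E
```

```text
t 35.75 tcp [0.5285 0.2958 0.2197] F [ 0.78   -0.917  -2.4785] w 0.0496 
R cols x,y,z [[0.0126, -0.0136, -0.9998], [0.993, -0.1175, 0.0141], [-0.1177, -0.993, 0.0121]] q [ 0.3955  0.0118  1.6743 -0.0176  1.4491  0.5155]
go tool cm [19.6812  4.9693 48.2842] turn 0.0162 jaw yaw now -0.1178
```

Request:
send_rows(
  rows=[
    [0,0.35,3.5,0.008],
    [0,0.35,3.5,0.008],
    [0,0.35,3.5,0],
    [0,0.35,3.5,0],
    [0,0.35,3.5,0],
    [0,0.35,3.5,0],
    [0,0.35,3.5,0],
    [0,0.35,3.5,0],
    [0,0.35,3.5,0],
    [0,0.35,3.5,0],
    [0,0.35,3.5,0],
    [0,0.35,3.5,0],
  ],
)

```text
clock: 36.75
tool_pos: [0.5083, -0.1423, 0.236]
eef_rot: [1.31, 1.115, -1.289]
contact_force: [1.6, -0.2, -2.5]
grip_width: 0.0495
```

```bash
python3 - <<'E'
from h import *
go([.5235,-.1922,.0294],-.134)
E
```

```text
t 36.75 tcp [ 0.5083 -0.1423  0.236 ] F [ 1.6465 -0.1666 -2.4574] w 0.0495 
R cols x,y,z [[0.0277, -0.013, -0.9995], [0.991, -0.1306, 0.0292], [-0.1309, -0.9914, 0.0092]] q [-0.4136 -0.2059  1.8498 -0.0007  1.4671 -0.2824]
go tool cm [20.7607  1.5514  4.5585] turn 0.003 jaw yaw now -0.131
```

Request:
send_rows(
  rows=[
    [1,0.1,0.4,0],
    [1,0.1,0.4,0],
    [1,0.1,0.4,0],
    [1,0.1,0.4,0],
    [1,0.1,0.4,0],
    [1,0.1,0.4,0],
    [1,0.1,0.4,0],
    [1,0.1,0.4,0],
    [1,0.1,0.4,0],
    [1,0.1,0.2,0],
    [1,0.1,0,0],
    [1,0.1,0,0],
  ],
)

```text
clock: 37.75
tool_pos: [0.5188, -0.1891, 0.1089]
eef_rot: [1.312, 1.108, -1.29]
contact_force: [0.4, -0.0, -2.9]
grip_width: 0.0495
```

```bash
python3 - <<'E'
from h import *
go([.5235,-.1922,.0294],-.134)
E
```

```text
t 37.75 tcp [ 0.5188 -0.1891  0.1089] F [ 0.416  -0.015  -2.8701] w 0.0495 
R cols x,y,z [[0.0309, -0.0158, -0.9994], [0.9904, -0.1344, 0.0328], [-0.1348, -0.9908, 0.0115]] q [-0.4845 -0.0348  1.9132  0.0004  1.2284 -0.3496]
go tool cm [7.9647 0.246  0.1527] turn -0.0009 jaw yaw now -0.1349
```

Request:
send_rows(
  rows=[
    [-4.1,0,0,0],
    [-4.1,0,0,0],
    [-4.1,0,0,0],
    [-4.1,0,0,0],
    [-4.1,0,0,0],
    [0,0,0,0],
    [0,0,0,0],
  ],
)

```text
clock: 38.33
tool_pos: [0.5102, -0.1837, 0.3071]
eef_rot: [1.31, 1.131, -1.3]
contact_force: [-0.3, 1.0, -4.9]
grip_width: 0.0491
```

Request:
send_rows(
  rows=[
    [1,0,0,0],
    [1,0,0,0],
    [1,0,0,0],
    [1,0,0,0],
    [1,0,0,0],
    [1,0,0,0],
    [1,0,0,0],
    [1,0,0,0],
    [1,0,0,0],
    [1,0,0,0],
    [1,0,0,0],
    [1,0,0,0],
  ],
)

```text
clock: 39.33
tool_pos: [0.5078, -0.1819, 0.1645]
eef_rot: [1.308, 1.145, -1.307]
contact_force: [1.0, -0.3, -4.5]
grip_width: 0.0495
```

```bash
python3 - <<'E'
from h import *
go([.5235,-.1922,.0294],-.134)
E
```

```text
t 39.33 tcp [ 0.5078 -0.1819  0.1645] F [ 1.0387 -0.2946 -4.4936] w 0.0495 
R cols x,y,z [[-0.0005, 0.0018, -1.0], [0.991, -0.1336, -0.0008], [-0.1336, -0.991, -0.0017]] q [-0.4828 -0.1009  1.8773  0.0014  1.3665 -0.3491]
go tool cm [13.509   1.7061  0.8295] turn 0.0 jaw yaw now -0.134
```

Request:
send_rows(
  rows=[
    [1,0.18,0.1,0],
    [1,0.18,0.1,0],
    [1,0.18,0.1,0],
    [1,0.18,0.1,0],
    [1,0.18,0.1,0],
    [1,0.18,0.1,0],
    [1,0.18,0.1,0],
    [1,0.18,0.1,0],
    [1,0.1,0,0],
    [0.8,0,0,0],
    [0.5,0,0,0],
  ],
)

```text
clock: 40.25
tool_pos: [0.5239, -0.1932, 0.0497]
eef_rot: [1.309, 1.144, -1.307]
contact_force: [0.2, 0.8, -2.3]
grip_width: 0.0493
```

```bash
python3 - <<'E'
from h import *
go([.5235,-.1922,.0294],-.134)
p,d,c=shot("wrist","w8")
for r in base_est(p,c,th=205): print(np.round(r[0],1),np.round(r[1],1),round(r[2],2))
for lo,hi in((.045,.075),(.078,.09)): print(lo,hi); rects(d,c,lo,hi,(.48,.62,-.08,.06))
E
```

```text
t 40.25 tcp [ 0.5239 -0.1932  0.0497] F [ 0.1836  0.7795 -2.3111] w 0.0493 
R cols x,y,z [[-0.0001, 0.0016, -1.0], [0.991, -0.1338, -0.0003], [-0.1338, -0.991, -0.0016]] q [-0.4873  0.0806  1.9058  0.0015  1.1561 -0.3536]
go tool cm [ 2.0332 -0.0557 -0.0931] turn -0.0002 jaw yaw now -0.1342
[ 588.6 -109.8] [62.  69.1] 82.28
0.045 0.075
0.078 0.09
```

Request:
send_rows(
  rows=[
    [0.5,0,-0.05,0],
    [0.5,0,-0.05,0],
    [0.4,0,0,0],
    [0.2,0,0,0],
  ],
)

```text
clock: 40.63
tool_pos: [0.524, -0.192, 0.0322]
eef_rot: [1.308, 1.144, -1.307]
contact_force: [-0.4, -0.1, -2.4]
grip_width: 0.0495
```

```bash
python3 - <<'E'
from h import *
go([.5235,-.1922,.0294],-.134)
E
```

```text
t 40.63 tcp [ 0.524  -0.192   0.0322] F [-0.3824 -0.1451 -2.413 ] w 0.0495 
R cols x,y,z [[0.0, 0.0016, -1.0], [0.991, -0.1337, -0.0002], [-0.1337, -0.991, -0.0016]] q [-0.4852  0.1057  1.9129  0.0015  1.1237 -0.3517]
go tool cm [ 0.2753 -0.0516  0.0285] turn -0.0001 jaw yaw now -0.1341
```

Request:
send_rows(
  rows=[
    [0.15,0,0,0],
    [0.15,0,0,0],
    [0.1,0,0,0],
  ],
)

```text
clock: 40.88
tool_pos: [0.5244, -0.1921, 0.0292]
eef_rot: [1.308, 1.144, -1.307]
contact_force: [-6.3, 2.3, 8.9]
grip_width: 0.0495
```

```bash
python3 - <<'E'
from h import *
go([.5235,-.1922,.0294],-.134)
E
```

```text
t 40.88 tcp [ 0.5244 -0.1921  0.0292] F [-6.3163  2.2722  8.8996] w 0.0495 
R cols x,y,z [[0.0, 0.0015, -1.0], [0.9911, -0.1335, -0.0002], [-0.1335, -0.9911, -0.0014]] q [-0.485   0.111   1.913   0.0014  1.1183 -0.3518]
go tool cm [-0.0199 -0.0879  0.0246] turn 0.0001 jaw yaw now -0.1339
```

Request:
send_rows(
  rows=[
    [0,0,0,0],
    [0,0,0,0],
    [0,0,0,0],
  ],
  gripper=0.85,
)

```text
clock: 41.13
tool_pos: [0.5265, -0.1932, 0.0315]
eef_rot: [1.309, 1.139, -1.304]
contact_force: [0.6, 0.3, 0.4]
grip_width: 0.0725
```

Request:
send_rows(
  rows=[
    [-1.2,0,0,0],
    [-1.2,0,0,0],
    [-1.2,0,0,0],
    [-2.0,0,0,0],
    [-3,0,0,0],
    [-3,0,0,0],
    [-3,0,-1,0],
    [-3,0,-2,0],
    [0,0,-3,0],
    [0,0,-3,0],
    [0,0,-1,0],
    [0,0,0,0],
  ],
)

```text
clock: 42.13
tool_pos: [0.5424, -0.0926, 0.2368]
eef_rot: [1.318, 1.116, -1.292]
contact_force: [-0.6, 0.3, 0.2]
grip_width: 0.0729
```

```bash
python3 - <<'E'
from h import *
go([.3866,.2289,.2],.107)
p,d,c=shot("wrist","w9")
for r in base_est(p,c,th=205): print(np.round(r[0],1),np.round(r[1],1),round(r[2],2))
for lo,hi in((.045,.075),(.078,.09)): print(lo,hi); rects(d,c,lo,hi,(.46,.62,-.25,.06))
E
```

```text
t 42.13 tcp [ 0.5424 -0.0926  0.2368] F [-0.5628  0.3113  0.2152] w 0.0729 
R cols x,y,z [[0.0269, -0.0085, -0.9996], [0.9901, -0.1374, 0.0278], [-0.1376, -0.9905, 0.0047]] q [-0.3043 -0.1487  1.7985 -0.      1.4636 -0.1663]
go tool cm [  2.9828 -19.9416 -29.7135] turn -0.2449 jaw yaw now -0.1379
0.045 0.075
n 2270 px [219  63  53  45] rect [549.4  -3.3] [40.2 50.1] 82.2 z [0.05   0.0651 0.0724]
n 1590 px [226 234  44  42] rect [ 524.5 -190.8] [41.4 49.9] 82.2 z [0.0479 0.0631 0.0721]
0.078 0.09
n 719 px [217  50  56  13] rect [552.7  21.1] [ 9.9 49.6] 82.0 z [0.0807 0.0855 0.0869]
```

View pics/w9.png

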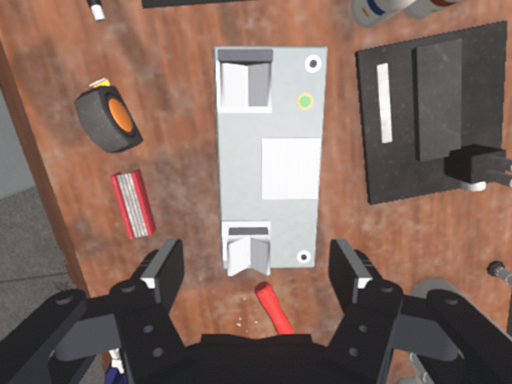

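Both rests stand on their front lands, stop plate at the left (245,55), vees in line. Check the rear land in the same picture for a relative offset.

```bash
python3 - <<'E'
from h import *
p,d,c=load("w9")
for th in(210,220,225):
  for r in base_est(p,c,th=th,win=(255,125,330,215)): print(th,np.round(r[0],1),np.round(r[1],1),round(r[2],2))
# base frame coordinates of rests wrt rear land
W=cloud(d,c)
m=((W[...,2]>.012)&(W[...,2]<.03)&(d>0)).astype(np.uint8); m[:,:205]=0; m[:,335:]=0; m[280:]=0;m[:40]=0
m=cv2.morphologyEx(m,cv2.MORPH_OPEN,np.ones((3,3)))
n,l,s,_=cv2.connectedComponentsWithStats(m); k=1+s[1:,4].argmax()
X=W[l==k][:,:2]*1000; r=cv2.minAreaRect(X.astype(np.float32)); print("base",r)
E
```

```text
225 [ 590.  -103.8] [76.1 70. ] 82.08
base ((564.0615844726562, -100.71624755859375), (275.2070007324219, 126.28137969970703), 82.1782455444336)
```

Request:
send_rows(
  rows=[
    [0,-2,-2.8,-0.025],
    [0,-2,-2.8,-0.025],
    [0,-2,-2.8,-0.025],
    [0,-2,-2.8,-0.025],
    [0,-2,-2.8,-0.025],
    [0,-2,-2.8,-0.025],
    [0,-2,-2.8,-0.025],
    [0,-2,-2.8,-0.025],
    [0,-2,-2.8,-0.025],
    [0,-0.5,-1,-0.02],
    [0,0,0,0],
    [0,0,0,0],
  ],
)

```text
clock: 43.18
tool_pos: [0.3602, 0.171, 0.2261]
eef_rot: [1.132, 1.226, -1.129]
contact_force: [0.4, -0.6, -0.5]
grip_width: 0.0724
```

```bash
python3 - <<'E'
from h import *
go([.3866,.2289,.1],.107)
p,d,c=shot("wrist","w10")
W=cloud(d,c); g=p.min(2)
m=((g>140)&(W[...,0]<.47)&(W[...,0]>.33)&(W[...,1]>.05)&(W[...,2]>-.01)&(W[...,2]<.03)).astype(np.uint8)
n,l,s,ce=cv2.connectedComponentsWithStats(m)
for k in range(1,n):
    if s[k,4]>60:
        uv=np.argwhere(l==k)[:,::-1]; X=ray(uv,c,.008)[:,:2]*1000; r=cv2.minAreaRect(X.astype(np.float32)); print("shaft",s[k],np.round(r[0],1),np.round(r[1],1),round(r[2],2)); print(cv2.boxPoints(r))
E
```

```text
t 43.18 tcp [0.3602 0.171  0.2261] F [ 0.4437 -0.6259 -0.5495] w 0.0724 
R cols x,y,z [[0.0222, -0.0175, -0.9996], [0.9948, 0.1001, 0.0204], [0.0997, -0.9948, 0.0196]] q [ 0.2722 -0.5462  2.1189 -0.0228  1.5522  0.1723]
go tool cm [12.5655  2.9486 -5.7493] turn -0.0067 jaw yaw now 0.1003
shaft [ 276    0   12  202 1696] [387.1 235.6] [ 10.2 223.1] 6.03
[[370.2953 346.0115]
 [393.7353 124.154 ]
 [403.9113 125.2291]
 [380.4714 347.0866]]
shaft [275 219   7  10  62] [401.9  93.7] [ 7.9 12.8] 7.2
[[397.2367  99.6232]
 [398.8474  86.8782]
 [406.6568  87.8652]
 [405.0461 100.6102]]
```

View pics/w10.png

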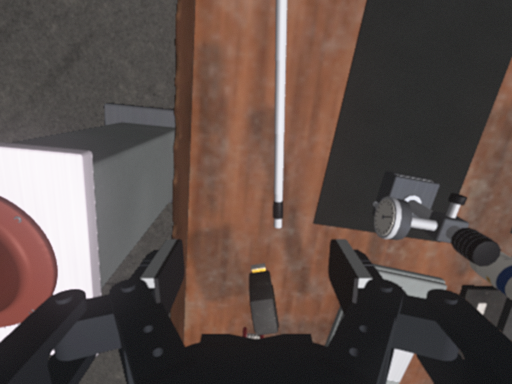

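Request:
send_rows(
  rows=[
    [1,0.28,-0.48,-0.005],
    [1,0.28,-0.48,0],
    [1,0.28,-0.48,0],
    [1,0.28,-0.48,0],
    [1,0.28,-0.48,0],
    [1,0.28,-0.48,0],
    [1,0.28,-0.48,0],
    [1,0.28,-0.48,0],
    [1,0.28,-0.48,0],
    [1,0.28,-0.48,0],
    [1,0.2,-0.48,0],
    [1,0,0,0],
  ],
  gripper=0.55,
)

```text
clock: 44.23
tool_pos: [0.3964, 0.2178, 0.0887]
eef_rot: [1.139, 1.219, -1.152]
contact_force: [0.6, -0.2, -0.2]
grip_width: 0.0468
```

```bash
python3 - <<'E'
from h import *
go([.3879,.228,.004],.105)
E
```

```text
t 44.23 tcp [0.3964 0.2178 0.0887] F [ 0.6183 -0.1802 -0.1867] w 0.0468 
R cols x,y,z [[0.0143, -0.0236, -0.9996], [0.9967, 0.0805, 0.0123], [0.0801, -0.9965, 0.0247]] q [ 0.3545 -0.2424  2.1353 -0.0286  1.2437  0.2832]
go tool cm [ 8.4312 -0.8704 -1.2979] turn -0.0245 jaw yaw now 0.0805
```

Request:
send_rows(
  rows=[
    [0.9,-0.13,-0.2,-0.025],
    [0.9,-0.13,-0.2,0],
    [0.9,-0.13,-0.2,0],
    [0.9,-0.13,-0.2,0],
    [0.9,-0.13,-0.2,0],
    [0.8,-0.1,-0.1,0],
    [0.6,0,0,0],
    [0.4,0,0,0],
  ],
)

```text
clock: 44.9
tool_pos: [0.3862, 0.2246, 0.0148]
eef_rot: [1.115, 1.232, -1.14]
contact_force: [-0.5, -0.2, 0.1]
grip_width: 0.0473
```

```bash
python3 - <<'E'
from h import *
go([.3879,.228,.004],.105)
E
```

```text
t 44.90 tcp [0.3862 0.2246 0.0148] F [-0.4945 -0.1847  0.137 ] w 0.0473 
R cols x,y,z [[0.008, -0.0266, -0.9996], [0.9945, 0.1046, 0.0051], [0.1044, -0.9942, 0.0272]] q [ 0.3774 -0.1274  2.1787 -0.0311  1.0928  0.287 ]
go tool cm [ 1.0675  0.2019 -0.3501] turn -0.0002 jaw yaw now 0.1048
```

Request:
send_rows(
  rows=[
    [0.4,0.1,-0.2,0],
    [0.3,0.1,-0.15,0],
    [0.2,0,0,0],
    [0,0,0,0],
  ],
)

```text
clock: 45.23
tool_pos: [0.3882, 0.2285, 0.0044]
eef_rot: [1.115, 1.232, -1.14]
contact_force: [-0.2, 0.1, -0.6]
grip_width: 0.0474
```

```bash
python3 - <<'E'
from h import *
go([.3879,.228,.004],.105)
E
```

```text
t 45.23 tcp [0.3882 0.2285 0.0044] F [-0.2497  0.0527 -0.559 ] w 0.0474 
R cols x,y,z [[0.0081, -0.0266, -0.9996], [0.9945, 0.1047, 0.0053], [0.1046, -0.9941, 0.0273]] q [ 0.3839 -0.0974  2.1727 -0.0316  1.0689  0.2942]
go tool cm [ 0.0383 -0.033   0.0423] turn -0.0001 jaw yaw now 0.1049
```

Request:
send_rows(
  rows=[
    [0,0,0,0],
    [0,0,0,0],
    [0,0,0,0],
    [0,0,0,0],
    [0,0,0,0],
    [0,0,0,0],
  ],
  gripper=0.0,
)

```text
clock: 45.73
tool_pos: [0.3896, 0.229, 0.0059]
eef_rot: [1.118, 1.231, -1.137]
contact_force: [0.1, -0.4, -0.9]
grip_width: 0.0088
```

Request:
send_rows(
  rows=[
    [-0.8,0,0,0],
    [-1,0,0,0],
    [-1.5,0,0,0],
    [-1.5,0,0,0],
    [-1.5,0,0,0],
    [-1.5,0,0,0],
    [-1.5,0,0,0],
    [-1,0,0,0],
    [0,0,0,0],
  ],
)

```text
clock: 46.48
tool_pos: [0.388, 0.2317, 0.1193]
eef_rot: [1.119, 1.23, -1.135]
contact_force: [1.2, -0.0, 0.5]
grip_width: 0.0086
```

```bash
python3 - <<'E'
from h import *
go([.541,-.137,.15],-.134)
p,d,c=shot("wrist","w11")
E
```

```text
t 46.48 tcp [0.388  0.2317 0.1193] F [ 1.2417 -0.0462  0.5095] w 0.0086 
R cols x,y,z [[0.013, -0.0245, -0.9996], [0.9945, 0.1046, 0.0104], [0.1043, -0.9942, 0.0257]] q [ 0.3906 -0.2823  2.1123 -0.0286  1.309   0.2934]
go tool cm [-1.965  11.3934 38.3288] turn 0.2388 jaw yaw now 0.1048
```

View pics/w11.png

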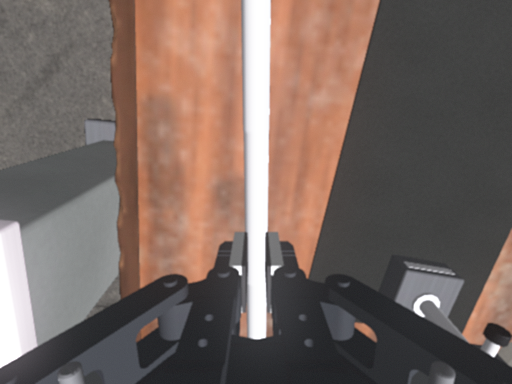

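```bash
python3 - <<'E'
from h import *
p,d,c=load("w11"); W=cloud(d,c); s,R=st()
for v in(5,60,120,180,220,250,300,325):
    row=[]
    for u in range(225,290,3):
        if d[v,u]>0: 
            q=R.T@(W[v,u]-s["tool_pos"])*1000; row.append((u,*np.round(q,1)))
    row=[r for r in row if abs(r[2])<9]
    print(v,row[len(row)//2], W[v,255].round(4), p[v,255])
E
```

```text
t 46.53 tcp [0.3877 0.2315 0.1185] F [ 0.9795 -0.0684 -0.1747] w 0.0086 
R cols x,y,z [[0.0122, -0.0249, -0.9996], [0.9945, 0.1046, 0.0095], [0.1043, -0.9942, 0.026]] q [ 0.3906 -0.2814  2.1131 -0.0286  1.3082  0.2934]
5 (255, np.float64(-8.6), np.float64(0.6), np.float64(-110.1)) [0.3767 0.3413 0.1242] [255 254 254]
60 (255, np.float64(-10.3), np.float64(0.6), np.float64(-89.8)) [0.3788 0.3211 0.1264] [255 254 254]
120 (255, np.float64(-9.4), np.float64(0.6), np.float64(-65.8)) [0.3813 0.2973 0.1261] [255 254 254]
180 (258, np.float64(-7.7), np.float64(2.0), np.float64(-38.5)) [0.3841 0.2701 0.1252] [254 254 254]
220 (255, np.float64(-8.4), np.float64(0.5), np.float64(-18.7)) [0.3862 0.2504 0.1264] [254 254 254]
250 (255, np.float64(-6.8), np.float64(0.5), np.float64(-1.9)) [0.3879 0.2336 0.1252] [254 254 254]
300 (255, np.float64(-5.8), np.float64(0.5), np.float64(28.3)) [0.3911 0.2036 0.125 ] [254 254 254]
325 (258, np.float64(-4.5), np.float64(2.1), np.float64(45.5)) [0.3929 0.1859 0.1235] [254 254 254]
```

Shaft is held level between the pads at (257,270), axis about 1 mm above the fingertips. Raise and carry over.

Request:
send_rows(
  rows=[
    [-1,0,0,0],
    [-1.8,0,0,0],
    [-1.8,0,0,0],
    [-1.8,0,0,0],
    [-1.8,0,0,0],
    [-1.8,0,0,0],
    [-1.5,0.3,1,0.03],
    [-0.5,0.5,2,0.03],
    [0,0.7,2.4,0.03],
    [0,0.7,2.4,0.03],
    [0,0.7,2.4,0.03],
    [0,0.7,2.4,0.03],
  ],
)

```text
clock: 47.53
tool_pos: [0.4195, 0.1067, 0.2424]
eef_rot: [1.238, 1.155, -1.281]
contact_force: [0.6, 0.3, -0.5]
grip_width: 0.0088
```

```bash
python3 - <<'E'
from h import *
go([.5324,-.1302,.0595],-.132)
E
```

```text
t 47.53 tcp [0.4195 0.1067 0.2424] F [ 0.5803  0.3205 -0.5177] w 0.0088 
R cols x,y,z [[-0.0059, -0.0303, -0.9995], [0.9973, -0.0734, -0.0037], [-0.0732, -0.9968, 0.0307]] q [ 0.0961 -0.4314  2.0152 -0.0296  1.5666  0.1697]
go tool cm [18.9281 13.0599 22.2252] turn 0.0586 jaw yaw now -0.0734
```

Request:
send_rows(
  rows=[
    [0,1.3,2.2,0.015],
    [0,1.3,2.2,0.015],
    [0,1.3,2.2,0.015],
    [0,1.3,2.2,0.015],
    [0,1.3,2.2,0],
    [0,1.3,2.2,0],
    [0,1.3,2.2,0],
    [0,1.3,2.2,0],
    [0,1.0,1.6,0],
    [0,0.6,0.8,0],
    [0,0,0,0],
    [0,0,0,0],
  ],
)

```text
clock: 48.53
tool_pos: [0.513, -0.1209, 0.2407]
eef_rot: [1.283, 1.134, -1.345]
contact_force: [-0.1, -0.3, -0.9]
grip_width: 0.0087
```

```bash
python3 - <<'E'
from h import *
go([.5324,-.1302,.0595],-.132)
E
```

```text
t 48.53 tcp [ 0.513  -0.1209  0.2407] F [-0.0839 -0.2869 -0.88  ] w 0.0087 
R cols x,y,z [[-0.0245, -0.0257, -0.9994], [0.9893, -0.1445, -0.0206], [-0.1439, -0.9892, 0.0289]] q [-0.3552 -0.1765  1.8167 -0.0327  1.5155 -0.2085]
go tool cm [18.0842  2.4283  0.1177] turn -0.013 jaw yaw now -0.145
```

Request:
send_rows(
  rows=[
    [1,0.2,0,-0.013],
    [1,0.2,0,0],
    [1,0.2,0,0],
    [1,0.2,0,0],
    [1,0.2,0,0],
    [1,0.2,0,0],
    [1,0.2,0,0],
    [1,0.2,0,0],
    [1,0.2,0,0],
    [1,0.2,0,0],
    [1,0.2,0,0],
  ],
)

```text
clock: 49.45
tool_pos: [0.5322, -0.1215, 0.1185]
eef_rot: [1.269, 1.147, -1.33]
contact_force: [-0.6, 0.6, 0.2]
grip_width: 0.0084
```

```bash
python3 - <<'E'
from h import *
go([.5324,-.1302,.0595],-.132)
p,d,c=shot("wrist","w12"); shot("side","s12"); shot("top","t12")
W=cloud(d,c)
for v in range(0,240,20):
    m=(W[v,:,2]>.098)&(W[v,:,2]<.15)&(np.abs(W[v,:,0]-.54)<.04)&(p[v].min(1)>120)
    if m.sum()>2: print(v, np.flatnonzero(m)[[0,-1]], W[v][m].mean(0).round(4), W[v][m][:,2].max().round(4))
E
```

```text
t 49.45 tcp [ 0.5322 -0.1215  0.1185] F [-0.609   0.5613  0.1955] w 0.0084 
R cols x,y,z [[-0.0255, -0.024, -0.9994], [0.992, -0.124, -0.0224], [-0.1234, -0.992, 0.027]] q [-0.3446 -0.0247  1.8861 -0.0325  1.2962 -0.2115]
go tool cm [5.9139 0.2631 0.7049] turn 0.0076 jaw yaw now -0.1244
0 [241 269] [ 0.5469 -0.0106  0.1237] 0.1264
20 [241 269] [ 0.5458 -0.0174  0.1234] 0.1259
40 [242 269] [ 0.5452 -0.0246  0.1234] 0.1255
60 [244 269] [ 0.5445 -0.0321  0.1236] 0.1257
80 [242 268] [ 0.543  -0.0397  0.1234] 0.1255
100 [242 268] [ 0.5419 -0.0477  0.1235] 0.1253
120 [243 268] [ 0.5412 -0.0561  0.1236] 0.1267
140 [243 267] [ 0.5399 -0.0648  0.1234] 0.1259
160 [244 267] [ 0.539  -0.074   0.1232] 0.1256
180 [244 267] [ 0.5378 -0.0835  0.1233] 0.1253
200 [244 267] [ 0.5366 -0.0934  0.1232] 0.1259
220 [245 266] [ 0.5351 -0.1036  0.1235] 0.1255
```

View pics/w12.png

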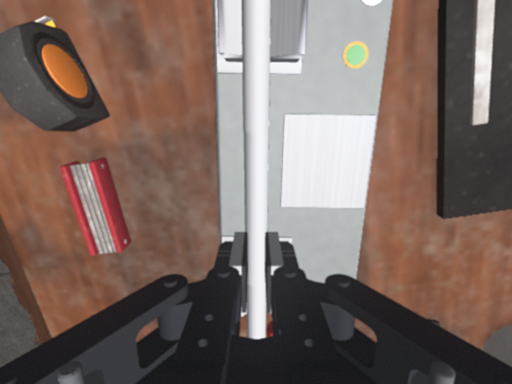

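```bash
python3 - <<'E'
from h import *
for t in("s12","t12"):
    p,d,c=load(t); W=cloud(d,c)
    m=(W[...,2]>.095)&(W[...,2]<.14)&(W[...,0]>.50)&(W[...,0]<.575)&(W[...,1]>-.3)&(W[...,1]<.05)&(p.min(2)>110)
    q=W[m]; i=np.argsort(q[:,1]); print(t,m.sum(),"left end",q[i[-6:]].round(4).tolist(),"right",q[i[:4]].round(4).tolist())
    E=np.array([[.5322-.126*0+ .1262*y, -.1215+y, .1195] for y in(-.14,.138)]); print(proj(E,c).round(1))
p,_,_=load("s12"); cv2.imwrite("pics/s12c.png",cv2.resize(p[120:280,160:340],None,fx=4,fy=3.5,interpolation=cv2.INTER_CUBIC))
E
```

```text
s12 182 left end [[0.5525, 0.0185, 0.1115], [0.5503, 0.0185, 0.1214], [0.5524, 0.0191, 0.1191], [0.5434, 0.0201, 0.1153], [0.5478, 0.0201, 0.1101], [0.5498, 0.0218, 0.1133]] right [[0.5172, -0.2058, 0.1177], [0.5195, -0.2022, 0.119], [0.5166, -0.1998, 0.1173], [0.5188, -0.1941, 0.1195]]
[[276.8 130.9]
 [250.4 174.4]]
t12 207 left end [[0.5446, 0.0141, 0.1237], [0.5473, 0.0142, 0.124], [0.5409, 0.0164, 0.1151], [0.5428, 0.0166, 0.1188], [0.5455, 0.0167, 0.1194], [0.5479, 0.0168, 0.1211]] right [[0.5143, -0.2588, 0.1192], [0.5114, -0.2584, 0.1203], [0.5085, -0.2581, 0.1208], [0.5145, -0.2564, 0.1182]]
[[380.  199.9]
 [278.1 184.5]]
```

View pics/s12c.png

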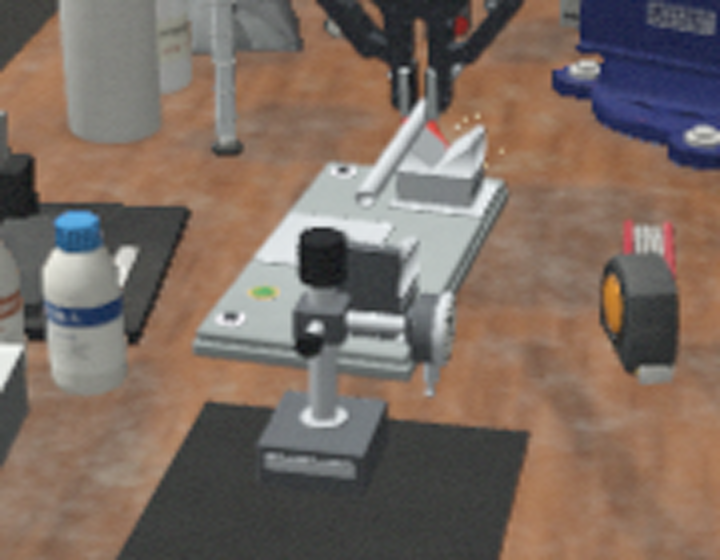

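Request:
send_rows(
  rows=[
    [0.8,0.03,0.22,0.008],
    [0.8,0.03,0.22,0],
    [0.8,0.03,0.22,0],
    [0.8,0.03,0.22,0],
    [0.5,0,0.15,0],
    [0.3,0,0,0],
  ],
)

```text
clock: 50.1
tool_pos: [0.5324, -0.1349, 0.0782]
eef_rot: [1.277, 1.138, -1.334]
contact_force: [0.1, -0.5, -0.9]
grip_width: 0.0086
```

```bash
python3 - <<'E'
from h import *
go([.5322,-.132,.0595],-.132)
E
```

```text
t 50.10 tcp [ 0.5324 -0.1349  0.0782] F [ 0.1128 -0.4831 -0.912 ] w 0.0086 
R cols x,y,z [[-0.0215, -0.0258, -0.9994], [0.9909, -0.1332, -0.0178], [-0.1326, -0.9908, 0.0284]] q [-0.3674  0.0295  1.9055 -0.0339  1.2176 -0.2222]
go tool cm [ 1.8634 -0.0287 -0.3404] turn -0.0016 jaw yaw now -0.1336
```

Request:
send_rows(
  rows=[
    [0.5,0,-0.15,0],
    [0.5,0,-0.1,0],
    [0.3,0,0,0],
  ],
)

```text
clock: 50.35
tool_pos: [0.5323, -0.1328, 0.0635]
eef_rot: [1.277, 1.138, -1.335]
contact_force: [-0.1, -0.1, 0.5]
grip_width: 0.0088
```

Request:
send_rows(
  rows=[
    [0.2,0,0,0],
    [0.2,0,0,0],
  ],
)

```text
clock: 50.52
tool_pos: [0.5322, -0.1327, 0.0597]
eef_rot: [1.277, 1.139, -1.335]
contact_force: [-5.5, 1.7, 16.9]
grip_width: 0.0085
```

```bash
python3 - <<'E'
from h import *
go([.5322,-.132,.0595],-.132)
E
```

```text
t 50.52 tcp [ 0.5322 -0.1327  0.0597] F [-5.5004  1.7245 16.8512] w 0.0085 
R cols x,y,z [[-0.0225, -0.0253, -0.9994], [0.9909, -0.1333, -0.019], [-0.1328, -0.9907, 0.0281]] q [-0.3637  0.0538  1.9152 -0.0342  1.1849 -0.2172]
go tool cm [ 0.0217 -0.0133 -0.0691] turn -0.0017 jaw yaw now -0.1337
```

Request:
send_rows(
  rows=[
    [0,0,0,0],
    [0,0,0,0],
    [0,0,0,0],
  ],
  gripper=0.5,
)

```text
clock: 50.77
tool_pos: [0.5332, -0.1328, 0.0608]
eef_rot: [1.277, 1.137, -1.333]
contact_force: [-0.5, -0.1, -0.4]
grip_width: 0.0423
```

Request:
send_rows(
  rows=[
    [-0.8,0,0,0],
    [-0.8,0,0,0],
    [-1,0,0,0],
    [-2,0,0,0],
    [-3,0,0,0],
    [-3,0,0,0],
    [-3,0,0,0],
    [-3,0,-1,0],
    [0,0,-2,0],
    [0,0,-3,0],
    [0,0,-1,0],
    [0,0,0,0],
  ],
)

```text
clock: 51.77
tool_pos: [0.5478, -0.0575, 0.247]
eef_rot: [1.284, 1.123, -1.326]
contact_force: [-0.2, -0.5, -0.3]
grip_width: 0.0428
```

```bash
python3 - <<'E'
from h import *
go([.5524,.1445,.25],1.49)
p,d,c=shot("wrist","w13")
for lo,hi in((.072,.077),(.078,.09)): print(lo,hi); rects(d,c,lo,hi,(.46,.62,-.25,.06),20)
W=cloud(d,c)
m=(W[...,2]>.058)&(W[...,2]<.08)&(p.min(2)>200)&(np.abs(W[...,0]-.53)<.05)&(np.abs(W[...,1]+.1)<.075)
q=W[m]; print(len(q),np.polyfit(q[:,1],q[:,0],1), np.percentile(q[:,2],[50,95]))
E
```

```text
t 51.77 tcp [ 0.5478 -0.0575  0.247 ] F [-0.2247 -0.5155 -0.3179] w 0.0428 
R cols x,y,z [[-0.007, -0.0291, -0.9996], [0.9907, -0.1358, -0.003], [-0.1357, -0.9903, 0.0298]] q [-0.2244 -0.1309  1.7654 -0.03    1.5074 -0.0863]
go tool cm [ -0.8901  -2.285  -20.058 ] turn 1.5153 jaw yaw now -0.1362
0.072 0.077
n 25 px [269 102   6  13] rect [572.5   3.6] [12.2  4.7] 88.0 z [0.072  0.0724 0.0732]
0.078 0.09
n 564 px [224  87  52  11] rect [552.5  21.8] [ 9.1 49.2] 82.2 z [0.0843 0.0856 0.087 ]
1139 [0.1756 0.5544] [0.0653 0.0672]
```

View pics/w13.png

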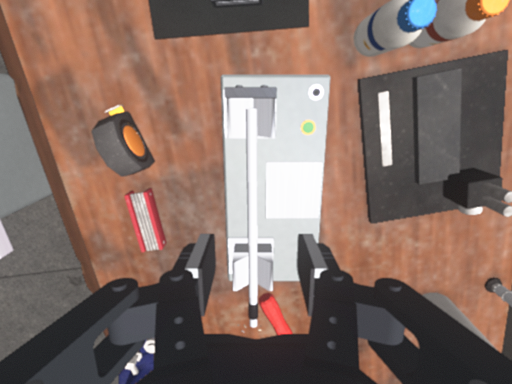

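Shaft lies in both vees, plain end at (251,109) about 11 mm from the plate at (250,97), ferrule to the right (253,312). Next the gauge; turn the jaws across y.

Request:
send_rows(
  rows=[
    [0,-0.3,-2.5,-0.1],
    [0,-0.5,-2.7,-0.1],
    [0,-0.8,-2.7,-0.12],
    [0,-1.2,-2.6,-0.12],
    [0,-1.5,-2.4,-0.12],
    [0,-1.8,-2.2,-0.12],
    [0,-2,-1.8,-0.12],
    [0,-1,0,-0.12],
    [0,0,0,-0.12],
    [0,0,0,-0.12],
    [0,0,0,-0.12],
    [0,0,0,-0.12],
  ],
  gripper=0.7,
)

```text
clock: 52.82
tool_pos: [0.4283, 0.066, 0.2395]
eef_rot: [0.173, 1.573, -0.235]
contact_force: [0.3, 0.2, -0.8]
grip_width: 0.0593
```

```bash
python3 - <<'E'
from h import *
go([.5524,.1445,.25],1.49)
s=observe(); print(s["joint_pos"])
E
```

```text
t 52.82 tcp [0.4283 0.066  0.2395] F [ 0.3496  0.2167 -0.7627] w 0.0593 
R cols x,y,z [[-0.0166, -0.0372, -0.9992], [0.2562, 0.9658, -0.0402], [0.9665, -0.2566, -0.0065]] q [ 0.005  -0.4216  2.013  -0.0371  1.5669 -1.3059]
go tool cm [-1.5446 10.7193  9.9716] turn -0.1785 jaw yaw now 1.3115
[ 0.005  -0.4216  2.013  -0.0371  1.5669 -1.3059]
```

Request:
send_rows(
  rows=[
    [0,0,0,0.123],
    [0,0,0,0.123],
    [0,0,0,0.123],
    [0,0,0,0.123],
    [0,0,0,0.123],
    [0,0,0,0.123],
    [0,0,0,0.123],
    [0,0,0,0.123],
    [0,0,0,0.123],
    [0,0,0,0.123],
    [0,0,0,0.123],
    [0,0,0,0.123],
  ],
)

```text
clock: 53.82
tool_pos: [0.4255, 0.0531, 0.2344]
eef_rot: [1.297, 1.098, -1.386]
contact_force: [0.1, 0.2, -0.8]
grip_width: 0.0597
```

```bash
python3 - <<'E'
from h import *
go([.5524,.1445,.22],-.43)
E
```

```text
t 53.82 tcp [0.4255 0.0531 0.2344] F [ 0.0877  0.1671 -0.7937] w 0.0597 
R cols x,y,z [[-0.0293, -0.0446, -0.9986], [0.9823, -0.1863, -0.0205], [-0.1852, -0.9815, 0.0493]] q [-0.02   -0.4218  2.0219 -0.0452  1.5699  0.1676]
go tool cm [  0.6587  10.7923 -11.3966] turn 0.2425 jaw yaw now -0.1875
```

Request:
send_rows(
  rows=[
    [0,2,-1.6,0.048],
    [0,2,-1.6,0.048],
    [0,2,-1.8,0.048],
    [0,2,-1.8,0.048],
    [0,0.5,-1.5,0.048],
    [0,0,-1,0],
    [0,0,0,0],
  ],
)

```text
clock: 54.4
tool_pos: [0.5389, 0.1121, 0.2245]
eef_rot: [1.477, 0.935, -1.578]
contact_force: [-0.9, -0.2, -0.4]
grip_width: 0.06
```

```bash
python3 - <<'E'
from h import *
p,d,c=shot("wrist","w14")
B=(.42,.65,.06,.25)
for lo,hi in((.028,.04),(.128,.17)): print(lo,hi); rects(d,c,lo,hi,B)
go([.5524,.1445,.125],-.43)
E
```

```text
0.028 0.04
n 1090 px [249  94  40  58] rect [566.5 143.3] [59.9 28. ] 85.4 z [0.0312 0.0327 0.0342]
n 394 px [222 108  23  35] rect [534.6 158.8] [34.3 17.9] 85.9 z [0.0313 0.0327 0.0339]
0.128 0.17
n 1012 px [237 132  35  38] rect [553.1 145.1] [23.9 23.6] 14.2 z [0.1389 0.1545 0.1556]
t 54.45 tcp [0.5384 0.1115 0.2244] F [ 0.0839 -0.2757 -0.2698] w 0.0597 
R cols x,y,z [[-0.0355, -0.0503, -0.9981], [0.8991, -0.4376, -0.0099], [-0.4363, -0.8978, 0.0608]] q [ 0.0928 -0.0913  1.7673 -0.0469  1.5057  0.5494]
go tool cm [ 9.7097 -0.088  -4.1769] turn -0.0229 jaw yaw now -0.4529
```

View pics/w14.png

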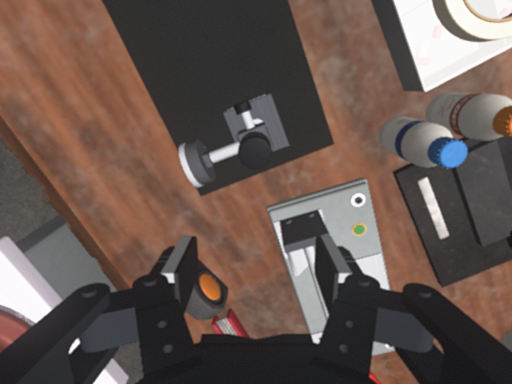

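Request:
send_rows(
  rows=[
    [0.8,0,-0.7,0],
    [0.8,0,-0.7,0],
    [0.8,0,-0.7,0],
    [0.8,0,-0.7,0],
    [0.8,0,-0.7,0],
    [0,0,-0.4,0],
    [0,0,0,0],
  ],
)

```text
clock: 55.03
tool_pos: [0.5521, 0.1452, 0.1766]
eef_rot: [1.473, 0.935, -1.581]
contact_force: [-1.4, -0.6, 0.2]
grip_width: 0.0598
```

```bash
python3 - <<'E'
from h import *
go([.5524,.1441,.127],-.43)
E
```

```text
t 55.03 tcp [0.5521 0.1452 0.1766] F [-1.3831 -0.5635  0.2064] w 0.0598 
R cols x,y,z [[-0.038, -0.0517, -0.9979], [0.8994, -0.437, -0.0116], [-0.4355, -0.898, 0.0631]] q [ 0.1493 -0.0018  1.762  -0.0459  1.4268  0.6088]
go tool cm [ 4.9557  0.1339 -0.2251] turn -0.0223 jaw yaw now -0.4523
```

Request:
send_rows(
  rows=[
    [0.8,0.03,-0.05,0],
    [0.8,0.03,-0.05,0],
    [0.8,0.03,-0.05,0],
    [0.8,0.03,-0.05,0],
    [0.5,0,0,0],
    [0.3,0,0,0],
    [0,0,0,0],
  ],
)

```text
clock: 55.62
tool_pos: [0.5523, 0.1441, 0.1321]
eef_rot: [1.472, 0.935, -1.581]
contact_force: [0.2, -0.8, -0.6]
grip_width: 0.0594
```

```bash
python3 - <<'E'
from h import *
go([.5524,.1441,.127],-.43)
E
```

```text
t 55.62 tcp [0.5523 0.1441 0.1321] F [ 0.2076 -0.7844 -0.5581] w 0.0594 
R cols x,y,z [[-0.0385, -0.0523, -0.9979], [0.8995, -0.4368, -0.0118], [-0.4352, -0.8981, 0.0638]] q [ 0.1476  0.0403  1.7972 -0.0472  1.3502  0.6107]
go tool cm [ 0.5068  0.0155 -0.0318] turn -0.022 jaw yaw now -0.452
```

Request:
send_rows(
  rows=[
    [0.3,0,0,0],
    [0.2,0,0,0],
    [0,0,0,0],
  ],
)

```text
clock: 55.87
tool_pos: [0.5523, 0.1436, 0.1269]
eef_rot: [1.473, 0.934, -1.581]
contact_force: [0.6, -0.3, -1.2]
grip_width: 0.06
```

Request:
send_rows(
  rows=[
    [0,0,0,0],
    [0,0,0,0],
    [0,0,0,0],
    [0,0,0,0],
    [0,0,0,0],
    [0,0,0,0],
  ],
  gripper=0.1,
)

```text
clock: 56.37
tool_pos: [0.5529, 0.1439, 0.1279]
eef_rot: [1.475, 0.934, -1.579]
contact_force: [-0.6, 0.2, -0.6]
grip_width: 0.0224
```

```bash
python3 - <<'E'
from h import *
go([.5524,.1441,.127],-.43)
p,d,c=shot("side","s15"); W=cloud(d,c)
E
```

```text
t 56.37 tcp [0.5529 0.1439 0.1279] F [-0.6444  0.1687 -0.6198] w 0.0224 
R cols x,y,z [[-0.036, -0.0518, -0.998], [0.8994, -0.437, -0.0098], [-0.4357, -0.898, 0.0623]] q [ 0.1469  0.0443  1.8005 -0.0472  1.3404  0.6107]
go tool cm [ 0.0902 -0.0593 -0.0039] turn -0.0223 jaw yaw now -0.4523
```

Request:
send_rows(
  rows=[
    [-0.6,0,0,0],
    [-1,0,0,0],
    [-1,0,0,0],
    [-1.2,0,0,0],
    [-1.2,0,0,0],
    [-1.2,0,0,0],
    [-1.2,0,0,0],
    [-1.2,0,0,0],
    [-1.2,0,0,0],
    [-1.2,0,0,0],
    [-1,0,0,0],
    [-0.8,0,0,0],
  ],
)

```text
clock: 57.42
tool_pos: [0.5556, 0.1509, 0.2649]
eef_rot: [1.469, 0.937, -1.586]
contact_force: [-0.2, -0.2, -4.5]
grip_width: 0.0223
```

```bash
python3 - <<'E'
from h import *
go([.5906,-.1047,.147],-.512)
E
```

```text
t 57.42 tcp [0.5556 0.1509 0.2649] F [-0.1899 -0.2338 -4.5085] w 0.0223 
R cols x,y,z [[-0.0434, -0.0524, -0.9977], [0.8993, -0.4371, -0.0161], [-0.4353, -0.8979, 0.0661]] q [ 0.1579 -0.0442  1.6554 -0.045   1.5815  0.6105]
go tool cm [12.95   14.5088 20.6446] turn 0.0596 jaw yaw now -0.4524
```

Request:
send_rows(
  rows=[
    [0,0.6,0.9,0.005],
    [0,1.2,1.7,0.005],
    [0,1.2,1.7,0.005],
    [0,1.2,1.7,0.005],
    [0,1.2,1.7,0.005],
    [0,1.2,1.7,0.005],
    [0,1.2,1.7,0.005],
    [0,1.2,1.7,0.005],
    [0,1.2,1.7,0.005],
    [0,1.2,1.7,0.005],
    [0,1.2,1.7,0.005],
    [0,0.8,1.2,0.005],
  ],
)

```text
clock: 58.42
tool_pos: [0.585, -0.0954, 0.2737]
eef_rot: [1.505, 0.898, -1.634]
contact_force: [0.6, 0.9, -5.3]
grip_width: 0.0223
```

```bash
python3 - <<'E'
from h import *
go([.5906,-.1047,.147],-.512)
E
```

```text
t 58.42 tcp [ 0.585  -0.0954  0.2737] F [ 0.645   0.9449 -5.3497] w 0.0223 
R cols x,y,z [[-0.0505, -0.0541, -0.9973], [0.8707, -0.4915, -0.0175], [-0.4892, -0.8692, 0.0719]] q [-0.2563 -0.0169  1.6143 -0.0652  1.5794  0.2576]
go tool cm [12.6566  1.1633 -0.3768] turn -0.0019 jaw yaw now -0.5139
```

Request:
send_rows(
  rows=[
    [1.3,0.15,-0.05,0],
    [1.3,0.15,-0.05,0],
    [1.3,0.15,-0.05,0],
    [1.3,0.15,-0.05,0],
    [1.3,0.15,-0.05,0],
  ],
)

```text
clock: 58.83
tool_pos: [0.5891, -0.1046, 0.2033]
eef_rot: [1.508, 0.894, -1.638]
contact_force: [0.1, 0.4, -5.5]
grip_width: 0.0221
```

```bash
python3 - <<'E'
from h import *
go([.5906,-.1047,.147],-.512)
E
```

```text
t 58.83 tcp [ 0.5891 -0.1046  0.2033] F [ 0.1054  0.4121 -5.5343] w 0.0221 
R cols x,y,z [[-0.0505, -0.0551, -0.9972], [0.8683, -0.4958, -0.0166], [-0.4935, -0.8667, 0.0729]] q [-0.2688  0.0361  1.6785 -0.067   1.4615  0.2579]
go tool cm [ 5.6096  0.2273 -0.4723] turn -0.0068 jaw yaw now -0.5188
```

```bash
python3 - <<'E'
from h import *
p,d,c=shot("wrist","w16")
rects(d,c,.095,.118,(.53,.66,-.18,-.03),15)
for r in base_est(p,c,th=215): print(np.round(r[0],1),np.round(r[1],1),round(r[2],2))
p2,d2,c2=shot("top","t16"); rects(d2,c2,.085,.12,(.53,.66,-.18,-.03),15)
p3,d3,c3=shot("side","s16"); rects(d3,c3,.08,.106,(.53,.66,-.18,-.03),15)
a=cv2.resize(p3[80:240,170:340],(560,528),interpolation=cv2.INTER_CUBIC); cv2.imwrite("pics/s16c.png",a)
E
```

```text
n 3130 px [212 140  87  75] rect [ 588.3 -103.8] [60.5 56. ] 81.5 z [0.1033 0.108  0.1119]
n 437 px [228 154  29  20] rect [584.6 -99.9] [65.2 57.3] 81.1 z [0.0817 0.0999 0.1048]
```

View pics/w16.png

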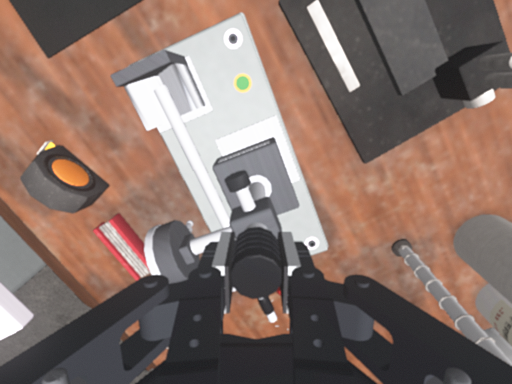

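```bash
python3 - <<'E'
from h import *
p,d,c=load("w16"); W=cloud(d,c)
m=(W[...,2]>.10)&(W[...,2]<.116)&(W[...,0]>.56)&(W[...,0]<.615)&(W[...,1]>-.13)&(W[...,1]<-.078); q=W[m]
for _ in range(3):
    A=np.c_[q[:,:2]-[.588,-.104],np.ones(len(q))]; k,*_=np.linalg.lstsq(A,q[:,2],rcond=None); r=np.abs(A@k-q[:,2]); q=q[r<2.5*np.median(r)+1e-4]
print("slope x,y, z0",k,len(q))
# same on landing area for reference of camera tilt
m=(W[...,2]>.01)&(W[...,2]<.03)&(W[...,0]>.5)&(W[...,0]<.66)&(W[...,1]>-.1)&(W[...,1]<.05); q=W[m]; A=np.c_[q[:,:2],np.ones(len(q))]; print("base",np.linalg.lstsq(A,q[:,2],rcond=None)[0])
go([.5913,-.1046,.147],-.508)
E
```

```text
slope x,y, z0 [-0.0172 -0.0023  0.1083] 1868
base [-0.0053 -0.0055  0.023 ]
t 58.98 tcp [ 0.5881 -0.1042  0.2025] F [-0.7126  0.0431 -4.4933] w 0.0224 
R cols x,y,z [[-0.0544, -0.0541, -0.9971], [0.8682, -0.4957, -0.0204], [-0.4932, -0.8668, 0.0739]] q [-0.2686  0.0368  1.6792 -0.067   1.464   0.2578]
go tool cm [ 5.5207  0.4076 -0.5363] turn -0.0108 jaw yaw now -0.5188
```

Request:
send_rows(
  rows=[
    [-1,0,0,0],
    [-1,0,0,0],
    [-1,0,0,0],
    [-1,0,0,0],
    [-1,0,0,0],
    [-1,0,0,0],
    [-1,0,0,0],
    [-1,0,0,-0.011],
  ],
)

```text
clock: 59.65
tool_pos: [0.5947, -0.0983, 0.296]
eef_rot: [1.501, 0.899, -1.624]
contact_force: [-0.4, -0.4, -4.7]
grip_width: 0.0225
```

Request:
send_rows(
  rows=[
    [1,0.1,-0.1,0],
    [2,0.1,-0.1,0],
    [2.5,0.1,-0.1,0],
    [2.5,0,-0.1,0],
    [1,0,-0.1,0],
    [0,0,0,0],
  ],
)

```text
clock: 60.15
tool_pos: [0.5995, -0.1014, 0.2086]
eef_rot: [1.507, 0.89, -1.613]
contact_force: [-0.5, 0.2, -6.1]
grip_width: 0.0223
```

```bash
python3 - <<'E'
from h import *
go([.5913,-.1046,.147],-.508)
E
```

```text
t 60.15 tcp [ 0.5995 -0.1014  0.2086] F [-0.5134  0.1736 -6.0962] w 0.0223 
R cols x,y,z [[-0.0332, -0.0594, -0.9977], [0.8759, -0.4826, -0.0004], [-0.4814, -0.8738, 0.0681]] q [-0.2593  0.0436  1.6616 -0.0665  1.4536  0.2526]
go tool cm [ 6.1898 -0.5599  0.2602] turn 0.0044 jaw yaw now -0.5036
```

Request:
send_rows(
  rows=[
    [0.9,-0.14,0.06,0.004],
    [0.9,-0.14,0.06,0],
    [0.9,-0.14,0.06,0],
    [0.9,-0.14,0.06,0],
    [0.6,0,0,0],
    [0.3,0,0,0],
  ],
)

```text
clock: 60.65
tool_pos: [0.5924, -0.1039, 0.1624]
eef_rot: [1.511, 0.885, -1.614]
contact_force: [-0.1, -1.1, -5.5]
grip_width: 0.0223
```

```bash
python3 - <<'E'
from h import *
go([.5913,-.1046,.147],-.508)
p,d,c=shot("wrist","w17")
rects(d,c,.060,.085,(.53,.66,-.18,-.03),100)
E
```

```text
t 60.65 tcp [ 0.5924 -0.1039  0.1624] F [-0.0704 -1.0612 -5.5253] w 0.0223 
R cols x,y,z [[-0.0301, -0.0605, -0.9977], [0.8738, -0.4863, 0.0031], [-0.4853, -0.8717, 0.0675]] q [-0.2663  0.0624  1.7211 -0.0677  1.3717  0.2554]
go tool cm [ 1.5455 -0.0685  0.0104] turn 0.0002 jaw yaw now -0.5078
n 1515 px [153 133  61 102] rect [540.3 -75.7] [93.  12.2] 82.3 z [0.0614 0.0652 0.0668]
n 3074 px [212 142  87  73] rect [ 593.3 -103.6] [60.1 56.2] 82.1 z [0.0656 0.0673 0.0715]
```

Request:
send_rows(
  rows=[
    [0.3,-0.12,0.07,0],
    [0.3,-0.12,0.07,0],
    [0.3,0,0,0],
    [0.2,0,0,0],
  ],
)

```text
clock: 61.03
tool_pos: [0.5899, -0.105, 0.1519]
eef_rot: [1.512, 0.883, -1.612]
contact_force: [0.1, -0.1, -5.3]
grip_width: 0.0222
```

```bash
python3 - <<'E'
from h import *
go([.5896,-.1046,.147],-.508)
p,d,c=shot("wrist","w18")
rects(d,c,.048,.075,(.53,.66,-.18,-.03),300)
E
```

```text
t 61.03 tcp [ 0.5899 -0.105   0.1519] F [ 0.1135 -0.1474 -5.3417] w 0.0222 
R cols x,y,z [[-0.0277, -0.0611, -0.9977], [0.8738, -0.4863, 0.0055], [-0.4855, -0.8717, 0.0669]] q [-0.2691  0.065   1.7366 -0.068   1.351   0.2541]
go tool cm [ 0.4922 -0.0511 -0.0496] turn 0.0001 jaw yaw now -0.5079
n 1643 px [150 132  63 104] rect [540.3 -74.2] [90.3 12.1] 82.4 z [0.0608 0.0651 0.0668]
n 3121 px [212 141  87  74] rect [ 591.1 -104.8] [60.4 56.2] 81.9 z [0.0547 0.0569 0.061 ]
```

Request:
send_rows(
  rows=[
    [0.15,0,-0.08,0],
    [0.15,0,0,0],
    [0.12,0,0,0],
  ],
)

```text
clock: 61.33
tool_pos: [0.5906, -0.1046, 0.1478]
eef_rot: [1.513, 0.882, -1.611]
contact_force: [0.4, -0.3, -5.6]
grip_width: 0.0221
```

```bash
python3 - <<'E'
from h import *
go([.5896,-.1046,.147],-.508)
E
```

```text
t 61.33 tcp [ 0.5906 -0.1046  0.1478] F [ 0.3901 -0.2926 -5.5646] w 0.0221 
R cols x,y,z [[-0.0268, -0.0614, -0.9978], [0.8738, -0.4863, 0.0065], [-0.4856, -0.8716, 0.0667]] q [-0.2682  0.0698  1.7389 -0.0681  1.343   0.2556]
go tool cm [ 0.0796 -0.0886  0.0472] turn 0.0002 jaw yaw now -0.5078
```

Request:
send_rows(
  rows=[
    [0.12,0,0,0],
    [0.1,0,0,0],
  ],
)

```text
clock: 61.5
tool_pos: [0.5911, -0.1049, 0.147]
eef_rot: [1.513, 0.881, -1.61]
contact_force: [-0.7, -0.1, -0.1]
grip_width: 0.0222
```

```bash
python3 - <<'E'
from h import *
go([.5896,-.1046,.147],-.508)
E
```

```text
t 61.50 tcp [ 0.5911 -0.1049  0.147 ] F [-0.73   -0.0625 -0.1048] w 0.0222 
R cols x,y,z [[-0.0258, -0.062, -0.9977], [0.8739, -0.4861, 0.0076], [-0.4855, -0.8717, 0.0667]] q [-0.2684  0.0711  1.7389 -0.0685  1.3406  0.2554]
go tool cm [-0.0009 -0.1501  0.0462] turn 0.0003 jaw yaw now -0.5077
```

Request:
send_rows(
  rows=[
    [0.08,0,0,0],
    [0,0,0,0],
  ],
)

```text
clock: 61.67
tool_pos: [0.5912, -0.1049, 0.1471]
eef_rot: [1.513, 0.881, -1.61]
contact_force: [-0.2, 0.5, -4.5]
grip_width: 0.0224
```

```bash
python3 - <<'E'
from h import *
st(); p,d,c=shot("wrist","w19")
rects(d,c,.044,.0595,(.55,.66,-.18,-.03),300)
W=cloud(d,c); m=(W[...,2]>.046)&(W[...,2]<.06)&(W[...,0]>.567)&(W[...,0]<.617)&(W[...,1]>-.132)&(W[...,1]<-.078); q=W[m]
for _ in range(3):
    A=np.c_[q[:,:2]-[.591,-.104],np.ones(len(q))]; k,*_=np.linalg.lstsq(A,q[:,2],rcond=None); r=np.abs(A@k-q[:,2]); q=q[r<2.5*np.median(r)+1e-4]
print("slope",k,len(q))
E
```

```text
t 61.67 tcp [ 0.5912 -0.1049  0.1471] F [-0.1772  0.4552 -4.5404] w 0.0224 
R cols x,y,z [[-0.0257, -0.0617, -0.9978], [0.8739, -0.4861, 0.0075], [-0.4855, -0.8717, 0.0665]] q [-0.2684  0.0712  1.7386 -0.0682  1.3408  0.2553]
n 3027 px [211 141  88  74] rect [ 592.4 -104.5] [60.  56.2] 81.8 z [0.0501 0.052  0.0557]
slope [ 0.0025 -0.0088  0.0521] 1794
```

Request:
send_rows(
  rows=[
    [0.12,-0.1,0,0],
    [0.12,-0.05,0,0],
  ],
)

```text
clock: 61.88
tool_pos: [0.5913, -0.105, 0.1471]
eef_rot: [1.514, 0.878, -1.607]
contact_force: [-1.6, -0.3, 2.3]
grip_width: 0.0223
```

```bash
python3 - <<'E'
from h import *
st()
E
```

```text
t 61.88 tcp [ 0.5913 -0.105   0.1471] F [-1.5815 -0.2848  2.3398] w 0.0223 
R cols x,y,z [[-0.0218, -0.0637, -0.9977], [0.8738, -0.4861, 0.0119], [-0.4857, -0.8716, 0.0662]] q [-0.2682  0.0687  1.7412 -0.0691  1.3363  0.256 ]
```

Request:
send_rows(
  rows=[
    [0,0,0,0],
    [0,0,0,0],
    [0,0,0,0],
    [0,0,0,0],
  ],
  gripper=0.5,
)

```text
clock: 62.22
tool_pos: [0.5932, -0.1056, 0.1489]
eef_rot: [1.517, 0.873, -1.602]
contact_force: [0.5, 0.5, -0.6]
grip_width: 0.0429
```

```bash
python3 - <<'E'
from h import *
st(); p,d,c=shot("wrist","w20")
rects(d,c,.044,.0595,(.55,.66,-.18,-.03),300); rects(d,c,.128+.019,.19,(.55,.63,-.14,-.06),100)
E
```

```text
t 62.22 tcp [ 0.5932 -0.1056  0.1489] F [ 0.4858  0.5372 -0.6439] w 0.0429 
R cols x,y,z [[-0.0159, -0.0654, -0.9977], [0.8738, -0.486, 0.018], [-0.4861, -0.8715, 0.0649]] q [-0.2682  0.0675  1.7393 -0.0693  1.3333  0.2562]
n 2977 px [209 141  87  74] rect [ 593.1 -104.8] [60.3 56.1] 82.1 z [0.05   0.0517 0.0552]
n 3014 px [229 227  53  71] rect [ 593.7 -104.9] [24.  24.6] 1.0 z [0.152  0.173  0.1743]
n 1754 px [171 234  45  83] rect [570.1 -89.5] [25.3 14.3] 61.0 z [0.1559 0.1754 0.1881]
n 1717 px [296 234  44  83] rect [ 618.9 -117.2] [25.6 14.3] 60.7 z [0.1564 0.176  0.1887]
```

Request:
send_rows(
  rows=[
    [-0.6,0,0,0],
    [-0.8,0,0.05,0],
    [-1,0,0.06,0],
    [-1,0,0.06,0],
    [-1,0,0.06,0],
    [-1.5,0,0,0],
    [-2,0,0,0],
    [-2.5,0,0,0],
    [-2.5,0,0,0],
    [-2,0,-1,0],
    [-1,0,-1,0],
    [0,0,0,0],
  ],
)

```text
clock: 63.27
tool_pos: [0.6047, -0.0793, 0.3256]
eef_rot: [1.522, 0.866, -1.596]
contact_force: [-0.6, -0.3, 0.3]
grip_width: 0.0426
```

```bash
python3 - <<'E'
from h import *
st(); p,d,c=shot("wrist","w21")
rects(d,c,.044,.0595,(.55,.66,-.18,-.03),200); rects(d,c,.15,.19,(.55,.63,-.14,-.06),100)
print("rests"); rects(d,c,.045,.0735,(.48,.6,-.25,.06),100)
print("plate"); rects(d,c,.078,.09,(.48,.62,-.02,.06),100)
for r in base_est(p,c,th=225): print(np.round(r[0],1),np.round(r[1],1),round(r[2],2))
ps,_,_=shot("side","s21"); pt,_,_=shot("top","t21")
a=cv2.resize(ps[60:240,160:330],(510,540),interpolation=cv2.INTER_CUBIC)
b=cv2.resize(p[40:300,100:380],(280,260))
cv2.imwrite("pics/fin.png",np.hstack([a,np.vstack([b,np.zeros((280,280,3),np.uint8)])]))
E
```

```text
t 63.27 tcp [ 0.6047 -0.0793  0.3256] F [-0.5529 -0.2701  0.3325] w 0.0426 
R cols x,y,z [[-0.0078, -0.0671, -0.9977], [0.8729, -0.4871, 0.0259], [-0.4878, -0.8707, 0.0624]] q [-0.2214 -0.0214  1.5337 -0.0674  1.6221  0.2847]
n 1038 px [227 140  51  43] rect [ 592.6 -105.1] [60.8 55.9] 82.2 z [0.0496 0.0517 0.0546]
n 527 px [243 179  23  28] rect [ 593.4 -104.5] [23.4 23.5] 13.0 z [0.1527 0.1733 0.1747]
rests
n 1881 px [159  89  64 101] rect [543.7 -41.6] [136.   50.4] 81.8 z [0.0553 0.0655 0.072 ]
n 429 px [227 146  32  37] rect [583.2 -96. ] [44.7 35.8] 83.8 z [0.0496 0.0519 0.057 ]
n 1403 px [220 197  41  75] rect [ 524.9 -185.6] [129.2  50.5] 82.1 z [0.0535 0.0651 0.0721]
plate
n 376 px [152  89  42  24] rect [552.4  21.5] [10.  50.5] 82.3 z [0.0839 0.0857 0.0869]
```

View pics/fin.png

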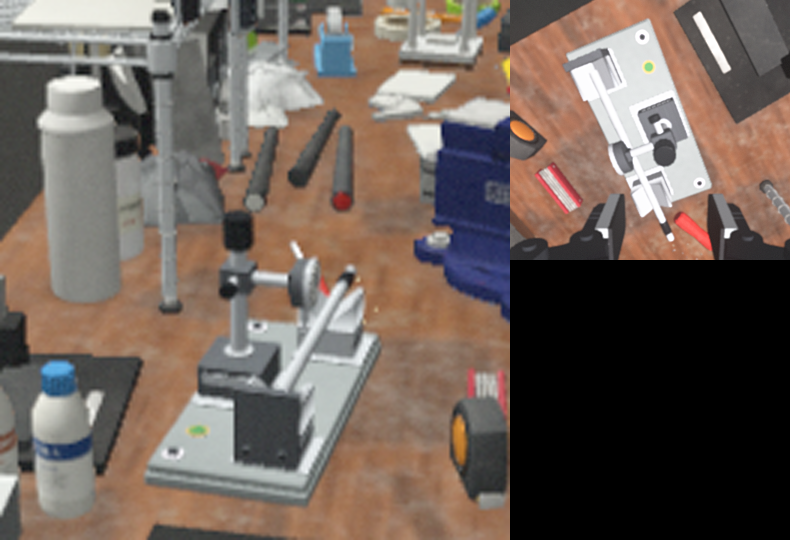

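```bash
python3 - <<'E'
from h import *
p,d,c=load("w13")
print("w13 end top",ray([[251,109],[251,110]],c,.0665)[0],"plate inner at y ~",.0218-.005*.99, "gap uses y-dist")
p,d,c=load("w21"); W=cloud(d,c)
e=np.array([.134,.991]); n=np.array([.991,-.134]); o=np.array([.5494,-.0033])
q=W[(W[...,2]>.060)&(W[...,2]<.0672)&(p.min(2)>150)]; a=(q[:,:2]-o)@e; b=(q[:,:2]-o)@n
k=(np.abs(b)<.004)&(a<.021)&(a>-.06); print("shaft end along y (plate face at .020):",np.sort(a[k])[-8:].round(4))
r=st()[0]["clock"]; job_done(); print("done",r)
E
```

```text
w13 end top [0.5513 0.0053 0.0665] plate inner at y ~ 0.01685 gap uses y-dist
shaft end along y (plate face at .020): [0.0077 0.0079 0.0082 0.0084 0.0086 0.0087 0.0089 0.009 ]
t 63.42 tcp [ 0.6029 -0.0803  0.3211] F [-0.3988  0.2343 -1.0035] w 0.0427 
R cols x,y,z [[-0.0142, -0.0665, -0.9977], [0.8725, -0.4882, 0.0201], [-0.4884, -0.8702, 0.065]] q [-0.2232 -0.0199  1.5395 -0.0681  1.621   0.2841]
the job is handed in; nothing more can be done
done 63.4167
```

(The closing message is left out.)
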